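# Stow the microscope optics in their matching holders

## Robot

A 7-joint arm with a two-finger parallel gripper is mounted at the origin on the work surface. World frame = base frame: x ahead of the robot, y to its left, z up, the work surface at z = 0. Lengths are in m, angles in rad, forces in N, time in s.
With the tool pointing down it reaches from about 0.425 to 0.925 m from the base axis. Payload 6.8 kg.
Tool frame: the origin (TCP) lies at the centre of the arm's flange, where the gripper is bolted on; the fingertips stand 173 mm ahead of it and the grasp point (between the pads) lies 155 mm ahead of it (r.hold_point_z is the distance from the TCP to the grasp point, in m); z points along the fingers, x is the direction in which the jaws open and shut, and the axes are right-handed (so a half turn about z gives the same grasp; the last joint's range is limited). The gripper opens to 85 mm and grips with 20 to 120 N. Pads are 22 mm wide; open, the fingers measure 114 mm over their backs; the gripper's body (76 mm by 85 mm) begins 54 mm behind the grasp point. The pads swing forward as they close: fully open they stand 13 mm farther back than shut.
Start: joints at [-1.234, 0.477, 0.022, 1.555, -0.011, 1.109, -0.083], TCP at [0.29, 0.609, 0.405] pointing down, gripper open.
Joint ranges: [-2.96, 2.96], [-0.34, 2.1], [-1.41, 1.46], [0.24, 2.44], [-1.37, 4.51], [0.17, 1.92], [-2.96, 2.96]. Speed limits (rad/s): [2.39, 2.39, 3.14, 3.14, 3.14, 3.14, 3.14].

## Interface

Orientations are given as a rotation vector (axis times angle).
In Python, from bench import r gives the robot as it stands.
- The arm moves only by the tool apply_moves, never from a script. Its arguments are lists of equal length, an entry for each row: "dp": the shift along the tool's x, y, z scaled (see below), a list of three; "twist": the turn, a rotation vector about the tool's x, y, z scaled (see below), a list of three; "jaw": the closure in counts, from 0 (fully open) to 255 (shut). In form: {"dp": [[x, y, z], ...], "twist": [[rx, ry, rz], ...], "jaw": [jaw, ...]}. A call has 1 to 20 rows; each row shifts and turns the pose as measured when the row begins, along the tool's axes as they then stand; what a row does not reach is not made up. The controller multiplies each number of a shift by 12 cm and each number of a turn by 120 degrees. A row lasts 1/10 s, in which the tool goes at most 50 mm and 8.59 degrees, less where a joint would pass 70% of its speed; a pose out of reach is approached as far as the arm can. A call with a number of a shift or a turn outside -1 to 1 is refused whole. A call with a gripper value outside its range is refused whole. The fingers move at their own pace and stop on an object; "grip_force" is the grip in N (left out, the last holds). Time passes only in rows, so rows that do not move let the fingers close. It gives the time, the measured TCP pose, the force and the opening at its end, in the units of the state.
- r.get_obs(): the state, without advancing time (a new reading comes with each control period).
- r.grab_frame(name): name is "scene" or "top"; returns a dict with "color" (384x512x3 uint8, red, green, blue), "z_map" (384x512 float32, m along the optical axis (not along the pixel's ray), 0 where there is no reading), "intrinsics" (3x3 intrinsics, pixels), "R" (3x3) and "t" (3): a world point X has camera coordinates R X + t. Camera axes: x right, y down, z forward; pixel columns grow to the right and rows downward; lengths in m; the calibration is good to about 2 mm. A picture is of the moment at which its call begins.
- r.hand_in(): hands the job in, once; it reports no verdict.
The state is a dict: "clock": time; "joints": joint angles; "qvel": joint speeds; "tau": joint torques, N m; "tcp_pos": TCP position; "orientation": TCP orientation; "contact_force": force on the tool from outside, world axes, zero at the start; "moment": the same for the moment, N m; "grip_width": finger opening in m.
Only numpy, scipy, OpenCV 4.12 (cv2) and the standard library are available. Lean on these libraries where they do the work, as an engineer would, in place of code of your own. Each camera call takes 0.05 s, during which the arm holds its last target.

## Task

Put the loose microscope parts away: the round lens cell in the round tray, the mirror cube in the square tray and the filter bar in the long tray, each set down gently (not dropped) so that it lies flat inside the rim. Drop the two flat rings into the ring tube to form one column, the thick ring with the wide opening at the bottom and the thin ring with the small hole on top, both lying flat. Do not knock over the little oil bottle, and let go of everything at the end.

Things in the scene. Friction and masses are not known exactly. Their poses are not given: they have to be found in the camera images.
- lens_cell: Round lens cell: black and grey disc, 58 mm in diameter, 24 mm high, with a glass lens in the middle of its top, lying flat on the bench; about 90 g. Origin at the centre of its underside, z up along its axis.
- mirror_cube: Mirror cube: aluminium block 40 x 40 mm, 38 mm high, with a round black-framed glass window on top; about 100 g. Origin at the centre of its underside, x and y square to its side faces, z up.
- filter_bar: Filter bar: black bar 84 mm long (its x), 26 mm wide (its y), 18 mm high, with two small round glass windows on top; about 70 g. Origin at the centre of its underside, z up.
- thick_ring: Thick ring: brass spacer ring, 44 mm outer diameter, with a wide 30 mm opening, 12 mm thick, lying flat; about 60 g. Origin at its very centre (6 mm above its underside), z along its axis.
- thin_ring: Thin ring: brass disc of the same 44 mm outer diameter with only a small 12 mm hole, 8 mm thick, lying flat; about 50 g. Origin at its very centre (4 mm above its underside), z along its axis.
- round_tray: Round black-rimmed tray with a grey felt floor, 74 mm inner diameter. The tray is fixed to the bench; its floor is 4 mm above the bench, its rim 5 mm wide and 9 mm high above the bench (5 mm above the floor), so grip the part above the rim when setting it down. Origin on the bench at the tray's centre, z up.
- square_tray: Square black-rimmed tray with a grey felt floor, 56 x 56 mm inside (sides along its x and y). The tray is fixed to the bench; its floor is 4 mm above the bench, its rim 5 mm wide and 9 mm high above the bench (5 mm above the floor), so grip the part above the rim when setting it down. Origin on the bench at the tray's centre, z up.
- long_tray: Long black-rimmed tray with a grey felt floor, 100 mm (its x) by 42 mm (its y) inside. The tray is fixed to the bench; its floor is 4 mm above the bench, its rim 5 mm wide and 9 mm high above the bench (5 mm above the floor), so grip the part above the rim when setting it down. Origin on the bench at the tray's centre, z up.
- ring_tube: Upright black tube open at the top, fixed to the bench, 40 mm high, for the rings. Inner floor 4 mm above the bench; straight bore 48.5 mm in diameter up to 30 mm above the bench, then a lead-in funnel that widens to 60.5 mm at the mouth, 40 mm above the bench; outer diameter 68.5 mm at the mouth (72 mm at the foot). Too narrow for the fingers beside a ring: release the ring level just inside the funnel and it falls down the bore. Origin on the bench on its axis, z up.
- oil_bottle: Small amber oil bottle with a black cap, 28 mm in diameter, 48 mm tall, standing loose on the bench among the parts; not to be knocked over. Origin at the centre of its underside, z up.

How it is judged:
At the end, for the whole second after the job is handed in: Cell, cube and bar at rest, flat (0.1 rad) on the floor of the round, square and long tray, within 12, 14 and 16 mm of its centre. In the tube, thick ring at the bottom, thin ring on it: within 4 mm of the axis, flat (0.12 rad), centres 10 and 20 mm (2.5 mm either way) above the bench (horizontal distance between lens_cell and round_tray below 0.012 m and z of lens_cell in the frame of round_tray between 0.002 and 0.0065 m and angle between each of lens_cell, mirror_cube, filter_bar's own z axis and vertical below 0.1 rad and horizontal distance between mirror_cube and square_tray below 0.014 m and z of mirror_cube in the frame of square_tray between 0.002 and 0.0065 m and horizontal distance between filter_bar and long_tray below 0.016 m and z of filter_bar in the frame of long_tray between 0.002 and 0.0065 m and horizontal distance between each of thick_ring, thin_ring and ring_tube below 0.004 m and z of thick_ring in the frame of ring_tube between 0.0075 and 0.0125 m and angle between the z axis of each of thick_ring, thin_ring and the z axis of ring_tube, either way round below 0.12 rad and z of thin_ring in the frame of ring_tube between 0.0175 and 0.0225 m and linear speed of each of lens_cell, mirror_cube, filter_bar, thick_ring, thin_ring below 0.02 m/s); the robot touches nothing.
It fails at once if the round lens cell is dropped or knocked: it moves faster than 0.7 m/s while the fingers do not hold it (contact force between the fingers and lens_cell below 0.1 N and linear speed of lens_cell above 0.7 m/s).
It fails at once if the mirror cube is dropped or knocked: it moves faster than 0.7 m/s while the fingers do not hold it (contact force between the fingers and mirror_cube below 0.1 N and linear speed of mirror_cube above 0.7 m/s).
It fails at once if the filter bar is dropped or knocked: it moves faster than 0.7 m/s while the fingers do not hold it (contact force between the fingers and filter_bar below 0.1 N and linear speed of filter_bar above 0.7 m/s).
It fails at once if the oil bottle is tipped over (more than 0.5 rad) (angle between oil_bottle's own z axis and vertical above 0.5 rad).
It also fails if it takes over 109 s, if anything falls off the work surface, if the arm or the gripper's body presses on something with over 40 N, if the wrist force passes 120 N, or if a joint passes its speed limit or range.

## Working session

There is one attempt and no reset: what is moved stays moved. The work goes in short steps, Python scripts to look and compute and a tool call to move; the robot and the scene stay as the last step left them, time stands still between calls to the robot, and variables do not carry over. Pictures are saved under pics/ and viewed, and the job is handed in when it is done.

Besides the shell and the picture viewer there is one more tool, called after ">>>" in YAML: its name, and indented under it one key for each argument. apply_moves: Moves the arm, as the interface text tells. Shifts and turns lie within -1 to 1; 1 stands for 12 cm of shift or 120 degrees of turn. Its arguments: {"type":"object","properties":{"dp":{"type":"array"},"twist":{"type":"array"},"jaw":{"type":"array"},"grip_force":{"type":"number"}},"required":["dp","twist","jaw"]}

```bash
ls; mkdir -p pics; python3 - <<'E'
from bench import r
import cv2,numpy as np,pickle
o=r.get_obs();print(o, r.hold_point_z)
d={}
for n in("scene","top"):
    f=r.grab_frame(n);d[n]=f
    cv2.imwrite(f"pics/{n}0.png",f["color"][:,:,::-1]);print(n,f["intrinsics"],f["R"],f["t"])
pickle.dump(d,open("f0.pkl","wb"))
E
```

```text
pics
{'clock': 0.0, 'joints': array([-1.23407412,  0.47781276,  0.02235486,  1.55645174, -0.011497  ,
        1.10929823, -0.08310846]), 'qvel': array([-0.00059214, -0.00164318,  0.00115826,  0.00076489, -0.00067509,
        0.00154925,  0.00067572]), 'tau': array([-2.31054255e-04, -5.96462059e+01,  1.60763819e+00, -2.81191528e+01,
        1.24164834e-02,  9.31455928e-03, -1.01692713e-06]), 'tcp_pos': array([0.29033253, 0.60906623, 0.40371711]), 'orientation': array([ 2.65579851e+00,  1.67612557e+00, -2.31446747e-03]), 'contact_force': array([-0.19945438, -0.06473782, -0.10922199]), 'moment': array([ 0.03788315, -0.0074684 , -0.03760688]), 'grip_width': 0.08565469869113386} 0.1547
scene [[348.56670511   0.         256.91840139]
 [  0.         348.56670511 185.26701996]
 [  0.           0.           1.        ]] [[ 0.56088582  0.82785489  0.00796097]
 [ 0.50200132 -0.33243651 -0.79842385]
 [-0.65833257  0.45182104 -0.60204317]] [-0.28957294 -0.23082361  1.25961873]
top [[347.89459642   0.         255.23085005]
 [  0.         347.89459642 194.9381646 ]
 [  0.           0.           1.        ]] [[-0.01267042 -0.99979526  0.01577624]
 [-0.98302312  0.00956656 -0.18323219]
 [ 0.18304375 -0.01783004 -0.98294307]] [-0.01001297  0.50581034  0.80259342]
```

```bash
python3 - <<'E'
import cv2,pickle
d=pickle.load(open("f0.pkl","rb"))
for n in d: cv2.imwrite(f"pics/{n}0b.png",cv2.resize(d[n]["color"][:,:,::-1],(800,600),interpolation=cv2.INTER_CUBIC))
E
```

```text
(no output)
```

View pics/top0b.png

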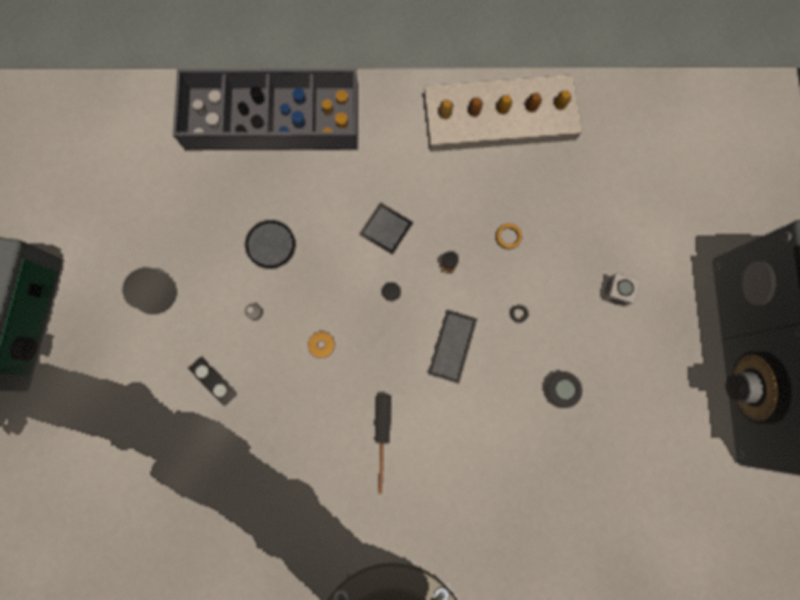

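View pics/scene0b.png

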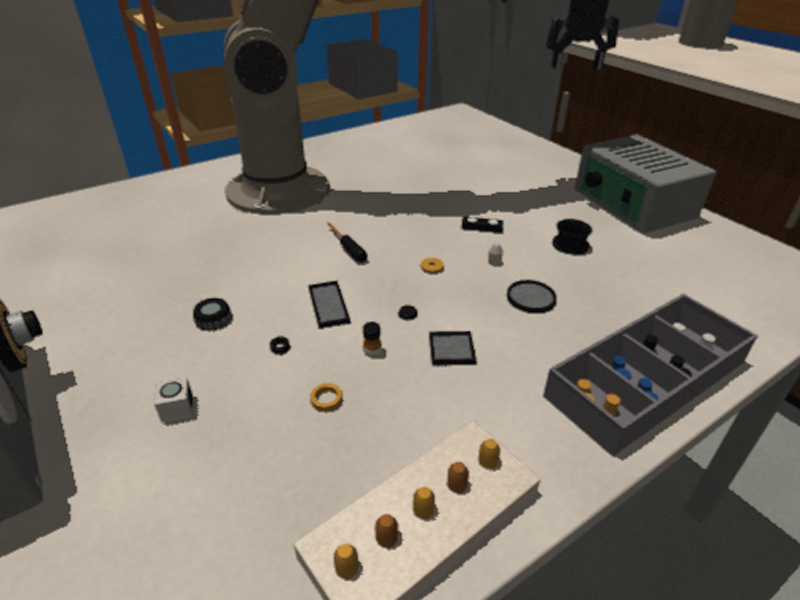

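The top view (800x600) shows the round tray at (270,244), square tray (387,228), long tray (452,346), tube (150,290), lens cell (563,389), cube (622,289) and filter bar (213,381). It also shows the thick ring (509,236), thin ring (321,345), bottle (448,262), and a knob, a disc and a nut as distractors. Next I'll measure the poses.

```bash
cat > h.py <<'E'
import cv2,numpy as np
def cloud(f):
    K,R,t=f["intrinsics"],f["R"],f["t"];z=f["z_map"]
    v,u=np.mgrid[:z.shape[0],:z.shape[1]]
    c=np.stack([(u-K[0,2])/K[0,0]*z,(v-K[1,2])/K[1,1]*z,z],-1)
    return (c-t)@R
def ray(f,uv,h):
    K,R,t=f["intrinsics"],f["R"],f["t"]
    uv=np.atleast_2d(uv).astype(float)
    d=np.c_[(uv[:,0]-K[0,2])/K[0,0],(uv[:,1]-K[1,2])/K[1,1],np.ones(len(uv))]@R
    o=-R.T@t
    return (o+d*((h-o[2])/d[:,2])[:,None])[:,:2]
def proj(f,X):
    c=f["R"]@np.asarray(X,float)+f["t"];k=f["intrinsics"]@c
    return k[:2]/k[2]
E
python3 - <<'E'
import pickle,numpy as np,cv2
from h import *
d=pickle.load(open("f0.pkl","rb"));f=d["top"]
P=cloud(f)
pts=dict(round=(270,244,.004),square=(387,228,.004),long=(452,346,.004),tube=(150,290,.004),cell=(563,389,.024),cube=(625,288,.038),bar=(213,381,.018),thick=(509,236,.012),thin=(321,345,.008),bottle=(448,258,.048),knob=(254,311,.02),disc=(391,291,.01),nut=(518,313,.01))
for k,(u,v,h) in pts.items():
    u*=.64;v*=.64
    print(k,ray(f,(u,v),h).round(3),P[int(v),int(u)].round(3), (P[int(v)-6:int(v)+7,int(u)-6:int(u)+7,2].max()).round(3))
H=P[...,2]
g=H[200:300,200:300];print(np.std(H[230:260,330:345]))
cv2.imwrite("pics/top_h.png",cv2.resize(np.clip(H*4000,0,255).astype(np.uint8),(800,600)))
# crop zoomed
c=f["color"][110:275,70:430,::-1];cv2.imwrite("pics/top_crop.png",cv2.resize(c,None,fx=2.2,fy=2.2,interpolation=cv2.INTER_CUBIC))
E
```

```text
round [[0.619 0.197]] [0.619 0.2   0.004] 0.007
square [[0.645 0.002]] [0.649 0.004 0.001] 0.007
long [[ 0.444 -0.102]] [ 0.446 -0.101  0.003] 0.882
tube [[0.542 0.391]] [0.544 0.391 0.003] 0.04
cell [[ 0.373 -0.272]] [ 0.375 -0.272  0.023] 0.882
cube [[ 0.531 -0.378]] [ 0.531 -0.377  0.039] 0.041
bar [[0.392 0.276]] [0.394 0.278 0.016] 0.021
thick [[ 0.627 -0.202]] [ 0.631 -0.203  0.001] 0.882
thin [[0.448 0.11 ]] [0.451 0.112 0.   ] 0.011
bottle [[ 0.58  -0.095]] [ 0.58  -0.093  0.048] 0.05
knob [[0.502 0.216]] [0.499 0.213 0.039] 0.044
disc [[ 0.535 -0.004]] [ 0.536 -0.003  0.008] 0.011
nut [[ 0.497 -0.211]] [ 0.499 -0.212  0.001] 0.014
0.05873738789396841
```

View pics/top_h.png

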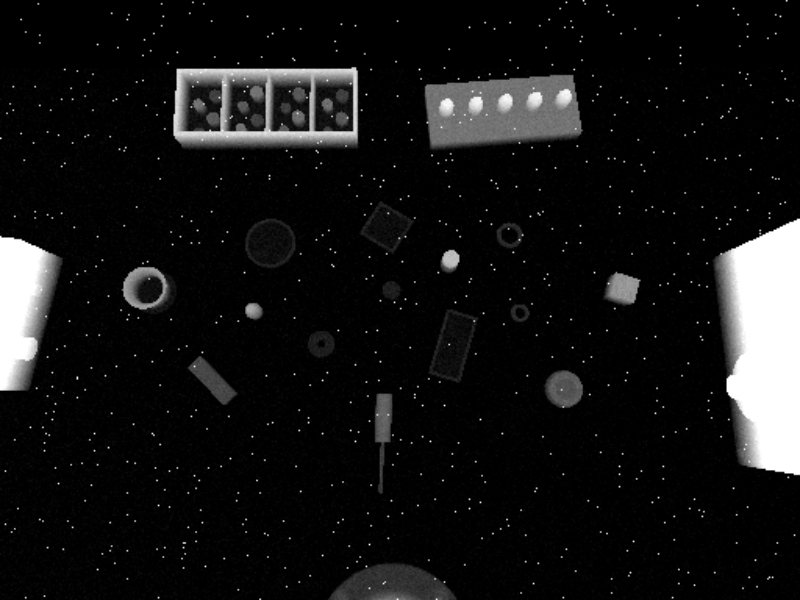

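View pics/top_crop.png

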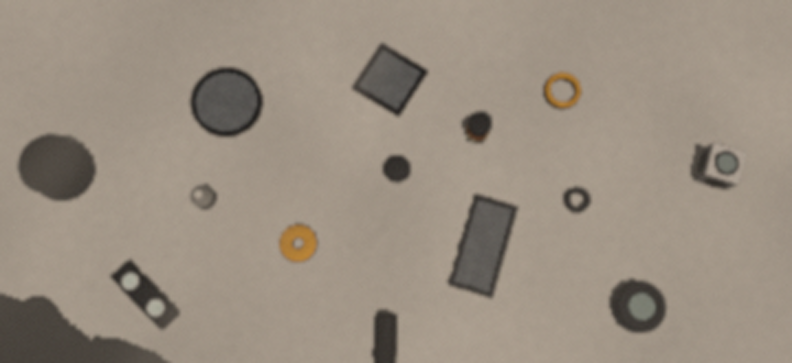

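```bash
cat > meas.py <<'E'
from h import *
def comp(mask,uv):
    n,l,s,c=cv2.connectedComponentsWithStats(mask.astype(np.uint8),connectivity=8)
    u,v=map(int,uv); w=l[max(v-14,0):v+15,max(u-14,0):u+15]; ids=w[w>0]
    if len(ids)==0: return None
    return l==np.bincount(ids).argmax()
def heights(f):
    return cloud(dict(f,z_map=cv2.medianBlur(f["z_map"],3)))[...,2]
def measure(f,uv,htop,lo,hi,kind,by="depth"):
    if by=="depth": m=(lambda H:(H>lo)&(H<hi))(heights(f))
    elif by=="gold":
        c=cv2.cvtColor(f["color"],cv2.COLOR_RGB2HSV); m=(c[...,1]>110)&(c[...,2]>80)
    elif by=="dark":
        c=cv2.cvtColor(f["color"],cv2.COLOR_RGB2GRAY); m=c<lo
    m=comp(m,uv)
    if m is None: return None
    cs,_=cv2.findContours(m.astype(np.uint8),cv2.RETR_EXTERNAL,cv2.CHAIN_APPROX_NONE)
    c=max(cs,key=len)[:,0]
    X=ray(f,c,htop).astype(np.float32)*1000
    if kind=="c":
        (x,y),(a,b),t=cv2.fitEllipse(X); return np.round([x,y,a,b,m.sum()],1)
    (x,y),(a,b),t=cv2.minAreaRect(X); return np.round([x,y,a,b,t,m.sum()],1)
E
python3 - <<'E'
import pickle
from meas import *
d=pickle.load(open("f0.pkl","rb"))
T=dict(round=((.619,.197),.009,.003,.02,"c"),square=((.645,.002),.009,.004,.02,"r"),long=((.444,-.102),.009,.004,.02,"r"),
tube=((.542,.391),.04,.033,.06,"c"),cell=((.373,-.272),.024,.018,.04,"c"),cube=((.531,-.378),.038,.034,.06,"r"),bar=((.392,.276),.018,.010,.04,"r"),thick=((.627,-.202),.012,.006,.03,"c"),thin=((.448,.11),.008,.004,.02,"c"),bottle=((.58,-.095),.048,.042,.07,"c"),knob=((.5,.215),.04,.03,.07,"c"),disc=((.535,-.004),.008,.005,.03,"c"))
for k,(xy,h,lo,hi,kind) in T.items():
    for n in d:
        uv=proj(d[n],(*xy,h))
        print(k,n,uv.round(),measure(d[n],uv,h,lo,hi,kind), end=" ")
        if k in("thick","thin"): print("gold",measure(d[n],uv,h,lo,hi,kind,"gold"),end="")
        if k in("round","square","long","bar","cell"): print("dark",measure(d[n],uv,h,85,hi,kind,"dark"),end="")
        print()
E
```

```text
round scene [339. 188.] [622.4 193.9  83.7  89.9 541. ] dark [623.2 195.1  82.5  88.8 238. ]
round top [173. 155.] [619.7 197.   81.4  83.3 620. ] dark [618.  197.2  79.5  82.3 375. ]
square scene [288. 221.] [647.6   1.8  67.7  69.3  56.3 552. ] dark [649.2   1.7  65.3  72.8  57.4 293. ]
square top [248. 145.] [645.9   3.3  67.1  67.4  57.4 260. ] dark [644.    3.7  63.8  65.3  57.3 246. ]
long scene [209. 192.] [ 447.8 -104.    52.6  118.2   72.5  498. ] dark [ 449.6 -103.8   50.9  118.8   72.2  248. ]
long top [290. 221.] [ 446.2 -102.4   52.1  110.1   72.4  328. ] dark [ 445.1 -100.7   50.   107.7   72.4  273. ]
tube scene [369. 145.] [540.7 382.7  65.8  73.  147. ] 
tube top [ 90. 183.] [539.3 384.9  65.5  66.2 247. ] 
cell scene [136. 196.] [ 377.  -276.9   53.    58.5  272. ] dark [ 389.5 -277.3   56.5   83.1  352. ]
cell top [360. 249.] [ 374.2 -275.1   51.1   52.   378. ] dark [ 373.6 -269.6   53.6   58.3  320. ]
cube scene [109. 249.] [ 534.6 -378.9   40.3   43.2   71.5  310. ] 
cube top [400. 184.] [ 532.9 -376.9   40.8   39.8   75.   248. ] 
bar scene [307. 141.] [398.5 2
[... 209 characters left out ...]
 [ 632.5 -204.9   42.7   46.2  198. ] gold [ 631.  -203.5   41.2   43.3  143. ]
thick top [326. 151.] [ 629.5 -202.3   41.1   41.9  125. ] gold [ 628.3 -201.2   40.3   41.6  116. ]
thin scene [275. 168.] [453.1 108.5  41.4  45.7 117. ] gold [452.  110.6  40.9  41.6 105. ]
thin top [205. 221.] [450.9 110.6  40.7  41.2 213. ] gold [450.  110.7  39.7  40.3 198. ]
bottle scene [239. 208.] [ 582.9 -101.2   25.    29.9   87. ] 
bottle top [287. 165.] [580.6 -99.1  23.3  25.8  87. ] 
knob scene [316. 156.] [510.9 209.3  18.8  28.1  34. ] 
knob top [161. 199.] [502.1 216.1  17.7  18.3  52. ] 
disc scene [260. 198.] [539.5  -5.4  27.7  28.   70. ] 
disc top [250. 187.] [538.5  -2.9  25.6  26.3  91. ]
```

```bash
cat > plan.py <<'E'
import sys,numpy as np
from scipy.spatial.transform import Rotation as Ro
def plan(x,y,z,yaw):
    from bench import r
    o=r.get_obs();p=o["tcp_pos"];R=Ro.from_rotvec(o["orientation"])
    M=R.as_matrix();cy=np.degrees(np.arctan2(M[1,0],M[0,0]))
    a=np.radians(yaw)
    Rt=np.array([[np.cos(a),np.sin(a),0],[np.sin(a),-np.cos(a),0],[0,0,-1]])
    tw=(R.inv()*Ro.from_matrix(Rt)).as_rotvec(degrees=True)
    d=np.array([x,y,z])-p
    print("t",round(o["clock"],2),"tcp",p.round(4),"yaw",cy.round(2),"w",round(o["grip_width"]*1000,1),"F",o["contact_force"].round(1),"q",o["joints"].round(2))
    print("twist units",(tw/120).round(4),"rows",np.ceil(np.abs(tw).max()/8.59))
    print("dp now",(M.T@d/.12).round(4)," dp after turn",(Rt.T@d/.12).round(4),"rows",np.linalg.norm(d)/.05)
if __name__=="__main__": plan(*map(float,sys.argv[1:5]))
E
python3 plan.py .395 .278 .28 136
```

```text
t 0.1 tcp [0.2903 0.6091 0.4038] yaw 64.52 w 85.6 F [-0.4 -0.  -0.4] q [-1.23  0.48  0.02  1.56 -0.01  1.11 -0.08]
twist units [-4.000e-04  7.000e-04 -5.957e-01] rows 9.0
dp now [-2.1137  1.9744  1.0357]  dp after turn [-2.5442 -1.3788  1.0318] rows 7.3733959226068135
```

>>> apply_moves:
  dp:
    - [0,0,0.1]
    - [0,0,0.1]
    - [0,0,0.1]
    - [0,0,0.1]
    - [0,0,0.1]
    - [0,0,0.1]
    - [0,0,0.1]
    - [0,0,0.1]
    - [0,0,0.1]
    - [-0.3,-0.17,0]
    - [-0.32,-0.17,0]
    - [-0.32,-0.17,0]
    - [-0.32,-0.17,0]
    - [-0.32,-0.17,0]
    - [-0.32,-0.17,0]
    - [-0.32,-0.17,0]
    - [-0.32,-0.17,0]
  twist:
    - [0,0,-0.066]
    - [0,0,-0.066]
    - [0,0,-0.066]
    - [0,0,-0.066]
    - [0,0,-0.066]
    - [0,0,-0.066]
    - [0,0,-0.066]
    - [0,0,-0.066]
    - [0,0,-0.066]
    - [0,0,0]
    - [0,0,0]
    - [0,0,0]
    - [0,0,0]
    - [0,0,0]
    - [0,0,0]
    - [0,0,0]
    - [0,0,0]
  jaw: [115,115,115,115,115,115,115,115,115,115,115,115,115,115,115,115,115]
  grip_force: 30

```text
clock: 1.8
tcp_pos: [0.4115, 0.2774, 0.2845]
orientation: [-1.084, -2.941, 0.018]
contact_force: [1.6, 0.4, 0.6]
grip_width: 0.0469
```

```bash
python3 plan.py .395 .278 .19 136
```

```text
t 1.8 tcp [0.4115 0.2774 0.2845] yaw 139.54 w 46.9 F [1.6 0.4 0.6] q [-0.51  0.36 -0.25  2.07  0.13  0.74  1.59]
twist units [-0.0064 -0.0009  0.0295] rows 1.0
dp now [ 0.1059 -0.0746  0.7886]  dp after turn [ 0.1022 -0.0916  0.7873] rows 1.9180806391838734
```

>>> apply_moves:
  dp:
    - [0.1,-0.09,0]
    - [0,0,0.2]
    - [0,0,0.2]
    - [0,0,0.15]
    - [0,0,0]
  twist:
    - [-0.006,0,0.03]
    - [0,0,0]
    - [0,0,0]
    - [0,0,0]
    - [0,0,0]
  jaw: [115,115,115,115,115]

```text
clock: 2.3
tcp_pos: [0.3989, 0.2667, 0.2167]
orientation: [1.207, 2.899, -0.005]
contact_force: [-0.6, -0.2, -0.5]
grip_width: 0.0468
```

```bash
python3 plan.py .395 .278 .180 136; cat > look.py <<'E'
import sys,cv2,pickle
from bench import r
from h import *
# look.py name cam x y z half
def look(name,cam,x,y,z,half=60):
    f=r.grab_frame(cam);u,v=proj(f,(x,y,z)).astype(int)
    y0,x0=max(v-half,0),max(u-half,0)
    c=f["color"][y0:v+half,x0:u+half,::-1]
    cv2.imwrite(f"pics/{name}.png",cv2.resize(c,(600,600) if c.shape[0]==c.shape[1] else None,fx=600/c.shape[0],fy=600/c.shape[0],interpolation=cv2.INTER_CUBIC))
    pickle.dump(f,open(f"{name}.pkl","wb"));print("crop origin",x0,y0,"scale",600/c.shape[0])
look(sys.argv[1],sys.argv[2],*map(float,sys.argv[3:6]),*(map(int,sys.argv[6:7])))
E
python3 look.py bar1 scene .395 .278 .03 45
```

```text
t 2.3 tcp [0.3989 0.2667 0.2167] yaw 134.81 w 46.8 F [-0.6 -0.2 -0.5] q [-0.55  0.45 -0.21  2.15  0.17  0.56  1.47]
twist units [-0.0011  0.0011 -0.01  ] rows 1.0
dp now [0.0905 0.0438 0.3057]  dp after turn [0.0889 0.045  0.306 ] rows 0.7724393176219158
crop origin 263 93 scale 6.666666666666667
```

View pics/bar1.png

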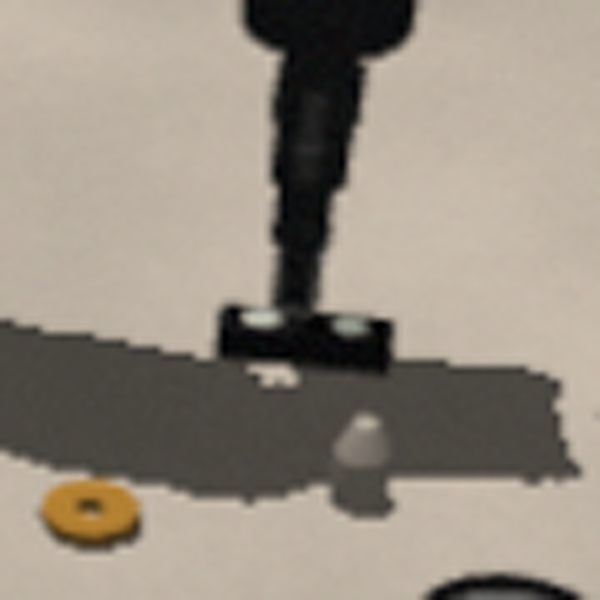

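The picture shows the fingers above the bar, centred on it around crop (300,300), with the knob in front. I'll correct by 12 mm and descend.

>>> apply_moves:
  dp:
    - [0.09,0.045,0]
    - [0,0,0]
    - [0,0,0]
  twist:
    - [0,0,-0.01]
    - [0,0,0]
    - [0,0,0]
  jaw: [115,115,115]

```text
clock: 2.65
tcp_pos: [0.3956, 0.2807, 0.2198]
orientation: [1.172, 2.912, 0.002]
contact_force: [-0.2, 0.1, 0.0]
grip_width: 0.0471
```

```bash
python3 plan.py .395 .278 .180 136
```

```text
t 2.65 tcp [0.3956 0.2807 0.2198] yaw 136.16 w 47.1 F [-0.2  0.1  0. ] q [-0.57  0.45 -0.21  2.13  0.18  0.57  1.46]
twist units [0.0011 0.0012 0.0013] rows 1.0
dp now [-0.0112 -0.0208  0.3314]  dp after turn [-0.012  -0.0201  0.3314] rows 0.7973444747629915
```

>>> apply_moves:
  dp:
    - [-0.01,-0.02,0.15]
    - [0,0,0.12]
    - [0,0,0.05]
    - [0,0,0]
    - [0,0,0]
    - [0,0,0]
  twist:
    - [0,0,0]
    - [0,0,0]
    - [0,0,0]
    - [0,0,0]
    - [0,0,0]
    - [0,0,0]
  jaw: [115,115,115,115,115,115]

```text
clock: 3.25
tcp_pos: [0.3964, 0.2803, 0.1844]
orientation: [1.168, 2.909, 0.013]
contact_force: [0.3, 0.2, -0.3]
grip_width: 0.0468
```

```bash
python3 plan.py .395 .278 .180 136;python3 look.py bar2 top .395 .278 .03 45;python3 look.py bar2s scene .395 .278 .03 30
```

```text
t 3.25 tcp [0.3964 0.2803 0.1844] yaw 136.24 w 46.8 F [ 0.3  0.2 -0.3] q [-0.59  0.52 -0.19  2.15  0.21  0.48  1.44]
twist units [0.005  0.0016 0.002 ] rows 1.0
dp now [-0.0049 -0.0225  0.0364]  dp after turn [-0.0051 -0.0221  0.0366] rows 0.10341735930226667
crop origin 89 197 scale 6.666666666666667
crop origin 278 108 scale 10.0
```

View pics/bar2.png

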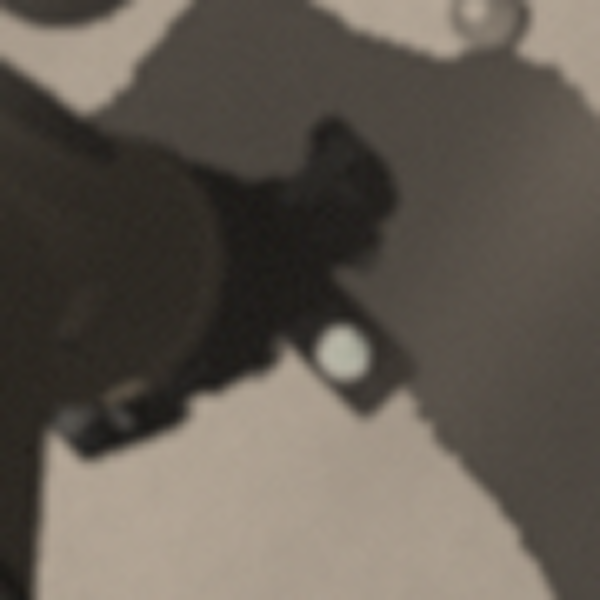

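View pics/bar2s.png

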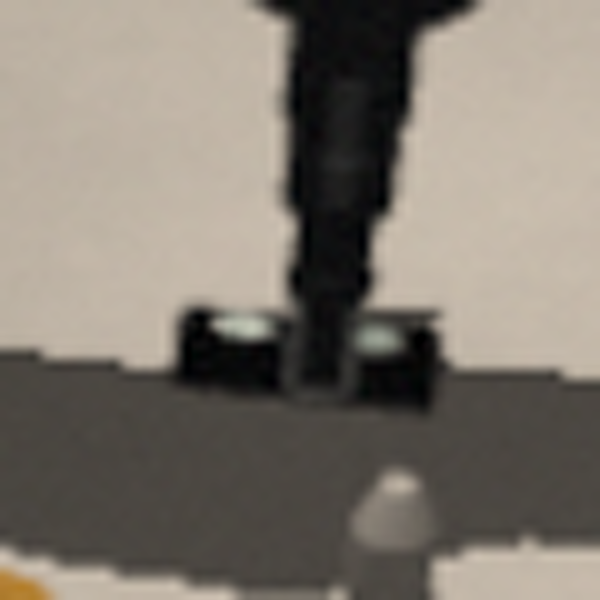

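```bash
python3 - <<'E'
import pickle
from h import *
f=pickle.load(open("bar2s.pkl","rb"))
print(-f["R"].T@f["t"])
for w in (.030,.035):
    x,y=.3964+w*np.cos(np.radians(-44)),.2803+w*np.sin(np.radians(-44))
    for z in (0,.005,.01,.015,.02): print(w,z,proj(f,(x,y,z)).round(1))
E
```

```text
[ 1.10753914 -0.40613207  0.57635506]
0.03 0 [307.4 151.3]
0.03 0.005 [307.6 150. ]
0.03 0.01 [307.7 148.6]
0.03 0.015 [307.9 147.2]
0.03 0.02 [308.  145.9]
0.035 0 [307.3 152.2]
0.035 0.005 [307.5 150.8]
0.035 0.01 [307.6 149.4]
0.035 0.015 [307.8 148. ]
0.035 0.02 [308.  146.7]
```

>>> apply_moves:
  dp:
    - [-0.005,-0.02,0.045]
    - [0,0,0]
    - [0,0,0]
    - [0,0,0]
    - [0,0,0]
    - [0,0,0]
    - [0,0,0]
    - [0,0,0]
  twist:
    - [0.005,0.001,0]
    - [0,0,0]
    - [0,0,0]
    - [0,0,0]
    - [0,0,0]
    - [0,0,0]
    - [0,0,0]
    - [0,0,0]
  jaw: [115,115,255,255,255,255,255,255]

```text
clock: 4.15
tcp_pos: [0.3954, 0.278, 0.1792]
orientation: [1.171, 2.914, -0.001]
contact_force: [-0.4, 0.1, 0.9]
grip_width: 0.025
```

```bash
python3 plan.py .447 -.1025 .25 72.4
```

```text
t 4.15 tcp [0.3954 0.278  0.1792] yaw 136.22 w 25.0 F [-0.4  0.1  0.9] q [-0.59  0.53 -0.19  2.15  0.21  0.48  1.44]
twist units [4.000e-04 5.000e-04 5.318e-01] rows 8.0
dp now [-2.5057 -1.9917 -0.5867]  dp after turn [-2.8927  1.3691 -0.5898] rows 7.810085413095651
```

>>> apply_moves:
  dp:
    - [0,0,-0.08]
    - [0,0,-0.08]
    - [0,0,-0.08]
    - [0,0,-0.08]
    - [0,0,-0.08]
    - [0,0,-0.08]
    - [0,0,-0.08]
    - [0,0,-0.04]
    - [-0.2,0.1,0]
    - [-0.36,0.17,0]
    - [-0.36,0.17,0]
    - [-0.36,0.17,0]
    - [-0.36,0.17,0]
    - [-0.36,0.17,0]
    - [-0.36,0.17,0]
    - [-0.3,0.14,0]
    - [-0.2,0.1,0]
    - [0,0,0]
    - [0,0,0]
  twist:
    - [0,0,0.066]
    - [0,0,0.066]
    - [0,0,0.066]
    - [0,0,0.066]
    - [0,0,0.066]
    - [0,0,0.066]
    - [0,0,0.066]
    - [0,0,0.066]
    - [0,0,0]
    - [0,0,0]
    - [0,0,0]
    - [0,0,0]
    - [0,0,0]
    - [0,0,0]
    - [0,0,0]
    - [0,0,0]
    - [0,0,0]
    - [0,0,0]
    - [0,0,0]
  jaw: [255,255,255,255,255,255,255,255,255,255,255,255,255,255,255,255,255,255,255]

```text
clock: 6.05
tcp_pos: [0.4346, -0.1121, 0.2532]
orientation: [2.565, 1.812, 0.008]
contact_force: [0.1, -0.4, -1.5]
grip_width: 0.0253
```

```bash
python3 plan.py .447 -.1025 .188 72.4
```

```text
t 6.05 tcp [ 0.4346 -0.1121  0.2532] yaw 70.46 w 25.3 F [ 0.1 -0.4 -1.5] q [-0.04  0.34  0.18  2.22 -0.12  0.59  1.46]
twist units [ 0.0017 -0.0016 -0.0162] rows 1.0
dp now [0.1078 0.0691 0.5437]  dp after turn [0.1072 0.0746 0.5431] rows 1.340560409671894
```

>>> apply_moves:
  dp:
    - [0.107,0.072,0.1]
    - [0,0,0.2]
    - [0,0,0.1]
    - [0,0,0]
    - [0,0,0]
  twist:
    - [0.002,-0.002,-0.016]
    - [0,0,0]
    - [0,0,0]
    - [0,0,0]
    - [0,0,0]
  jaw: [255,255,255,255,255]

```text
clock: 6.55
tcp_pos: [0.4478, -0.0969, 0.2042]
orientation: [-2.525, -1.866, -0.001]
contact_force: [-0.7, -0.7, -1.0]
grip_width: 0.0253
```

```bash
python3 plan.py .447 -.1025 .184 72.4;python3 look.py bar3 scene .447 -.1025 .01 30;python3 look.py bar3t top .447 -.1025 .01 45
```

```text
t 6.55 tcp [ 0.4478 -0.0969  0.2042] yaw 72.93 w 25.3 F [-0.7 -0.7 -1. ] q [-0.04  0.45  0.14  2.22 -0.14  0.48  1.48]
twist units [-0.0005 -0.0007  0.0044] rows 1.0
dp now [-0.047   0.0075  0.1679]  dp after turn [-0.0467  0.0078  0.168 ] rows 0.41890411788334525
crop origin 179 162 scale 10.0
crop origin 244 175 scale 6.666666666666667
```

View pics/bar3.png

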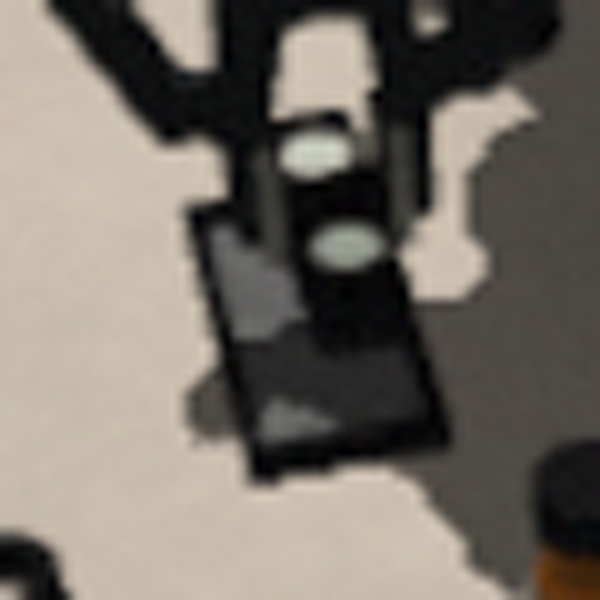

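View pics/bar3t.png

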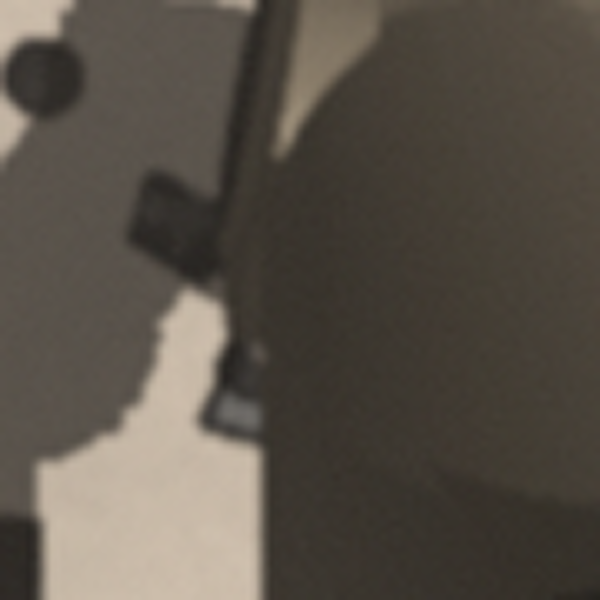

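```bash
python3 - <<'E'
import pickle
from h import *
f=pickle.load(open("bar3.pkl","rb"))
w=ray(f,[(179+31.5,162+15.2),(179+34.7,162+24.5)],.043);print(w,w.mean(0))
E
```

```text
[[ 0.42819895 -0.08749223]
 [ 0.46832732 -0.09977514]] [ 0.44826314 -0.09363368]
```

>>> apply_moves:
  dp:
    - [-0.06,0.005,0]
    - [0,0,0.1]
    - [0,0,0.03]
    - [0,0,0]
    - [0,0,0]
  twist:
    - [0,0,0.004]
    - [0,0,0]
    - [0,0,0]
    - [0,0,0]
    - [0,0,0]
  jaw: [255,255,255,255,255]

```text
clock: 7.15
tcp_pos: [0.4467, -0.1051, 0.1891]
orientation: [2.535, 1.853, 0.006]
contact_force: [0.7, 0.7, -0.8]
grip_width: 0.0251
```

```bash
python3 plan.py .447 -.1045 .184 72.4;python3 look.py bar4 scene .447 -.1025 .01 30
```

```text
t 7.15 tcp [ 0.4467 -0.1051  0.1891] yaw 72.34 w 25.1 F [ 0.7  0.7 -0.8] q [-0.02  0.48  0.14  2.22 -0.15  0.44  1.5 ]
twist units [ 0.0015 -0.0011 -0.0005] rows 1.0
dp now [0.0054 0.0009 0.0428]  dp after turn [0.0055 0.001  0.0427] rows 0.10345882182009848
crop origin 179 162 scale 10.0
```

View pics/bar4.png

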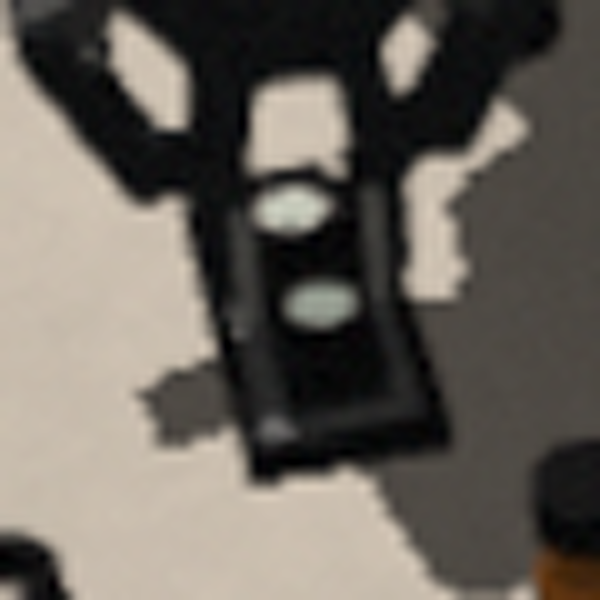

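>>> apply_moves:
  dp:
    - [0,0,0.045]
    - [0,0,0]
    - [0,0,0]
  twist:
    - [0.0015,-0.001,0]
    - [0,0,0]
    - [0,0,0]
  jaw: [255,255,255]

```text
clock: 7.5
tcp_pos: [0.4469, -0.105, 0.1835]
orientation: [2.536, 1.854, 0.0]
contact_force: [0.6, 0.9, -0.3]
grip_width: 0.0254
```

```bash
python3 plan.py .447 -.1045 .183 72.4;
```

```text
t 7.5 tcp [ 0.4469 -0.105   0.1835] yaw 72.35 w 25.4 F [ 0.6  0.9 -0.3] q [-0.02  0.49  0.13  2.22 -0.15  0.43  1.5 ]
twist units [ 0.0001 -0.     -0.0004] rows 1.0
dp now [ 0.0044 -0.0007  0.0038]  dp after turn [ 0.0044 -0.0007  0.0038] rows 0.014048070927918127
```

>>> apply_moves:
  dp:
    - [0,0,0.004]
    - [0,0,0]
    - [0,0,0]
    - [0,0,0]
    - [0,0,-0.1]
    - [0,0,-0.25]
    - [0,0,-0.3]
    - [0,0,-0.15]
    - [0,0,0]
    - [0,0,0]
  twist:
    - [0,0,0]
    - [0,0,0]
    - [0,0,0]
    - [0,0,0]
    - [0,0,0]
    - [0,0,0]
    - [0,0,0]
    - [0,0,0]
    - [0,0,0]
    - [0,0,0]
  jaw: [255,150,120,120,120,120,60,20,20,20]

```text
clock: 8.5
tcp_pos: [0.4467, -0.1052, 0.2858]
orientation: [2.536, 1.853, 0.002]
contact_force: [-0.5, -0.0, -0.5]
grip_width: 0.0789
```

```bash
python3 plan.py .375 -.276 .25 72.4;python3 look.py bar5 scene .447 -.1025 .01 30
```

```text
t 8.5 tcp [ 0.4467 -0.1052  0.2858] yaw 72.33 w 78.9 F [-0.5 -0.  -0.5] q [-0.07  0.29  0.2   2.18 -0.09  0.68  1.45]
twist units [ 0.0006 -0.0004 -0.0006] rows 1.0
dp now [-1.5379 -0.1375  0.2973]  dp after turn [-1.5375 -0.1391  0.2987] rows 3.773791180836155
crop origin 179 162 scale 10.0
```

View pics/bar5.png

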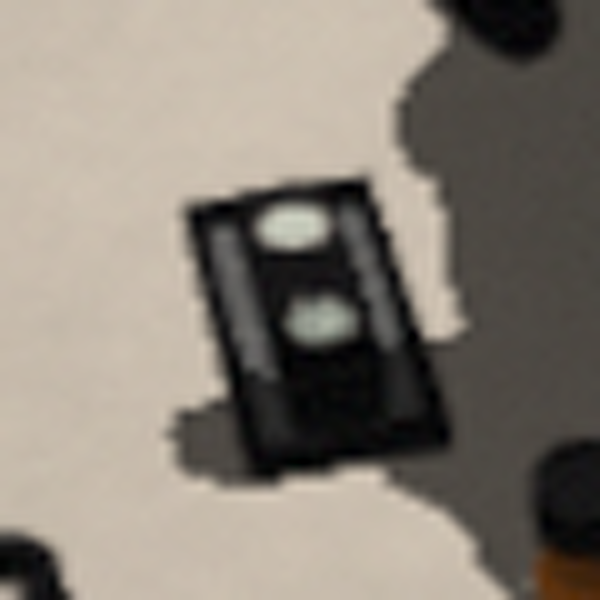

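The bar lies flat and centred inside the long tray, around crop (310,320). The lens cell is next.

>>> apply_moves:
  dp:
    - [-0.2,-0.02,0.05]
    - [-0.35,-0.03,0.1]
    - [-0.35,-0.03,0.1]
    - [-0.35,-0.03,0.05]
    - [-0.25,-0.02,0]
    - [0,0,0]
    - [0,0,0]
  twist:
    - [0,0,0]
    - [0,0,0]
    - [0,0,0]
    - [0,0,0]
    - [0,0,0]
    - [0,0,0]
    - [0,0,0]
  jaw: [15,15,15,15,15,15,15]

```text
clock: 9.25
tcp_pos: [0.3742, -0.2755, 0.2419]
orientation: [-2.525, -1.855, 0.006]
contact_force: [-0.2, 1.2, -0.0]
grip_width: 0.0803
```

```bash
python3 plan.py .375 -.276 .20 72.4
```

```text
t 9.25 tcp [ 0.3742 -0.2755  0.2419] yaw 72.59 w 80.3 F [-0.2  1.2 -0. ] q [ 0.32  0.39  0.22  2.19 -0.15  0.59  1.91]
twist units [-0.0043 -0.001   0.0016] rows 1.0
dp now [-0.0025  0.0111  0.3489]  dp after turn [-0.0017  0.0079  0.349 ] rows 0.8377516108013653
```

>>> apply_moves:
  dp:
    - [0,0.008,0]
    - [0,0,0.12]
    - [0,0,0.18]
    - [0,0,0.03]
    - [0,0,0]
    - [0,0,0]
  twist:
    - [-0.004,-0.001,0.0015]
    - [0,0,0]
    - [0,0,0]
    - [0,0,0]
    - [0,0,0]
    - [0,0,0]
  jaw: [15,15,15,15,15,15]

```text
clock: 9.85
tcp_pos: [0.3785, -0.2701, 0.2009]
orientation: [-2.525, -1.867, -0.003]
contact_force: [0.2, -0.4, -0.4]
grip_width: 0.0803
```

```bash
python3 plan.py .375 -.276 .177 72.4;python3 look.py cell1 scene .375 -.276 .02 40
```

```text
t 9.85 tcp [ 0.3785 -0.2701  0.2009] yaw 72.96 w 80.3 F [ 0.2 -0.4 -0.4] q [ 0.33  0.47  0.19  2.21 -0.19  0.48  1.94]
twist units [ 0.0001 -0.001   0.0047] rows 1.0
dp now [-0.0561 -0.0139  0.1991]  dp after turn [-0.0558 -0.0133  0.1992] rows 0.4975774240618981
crop origin 94 158 scale 7.5
```

View pics/cell1.png

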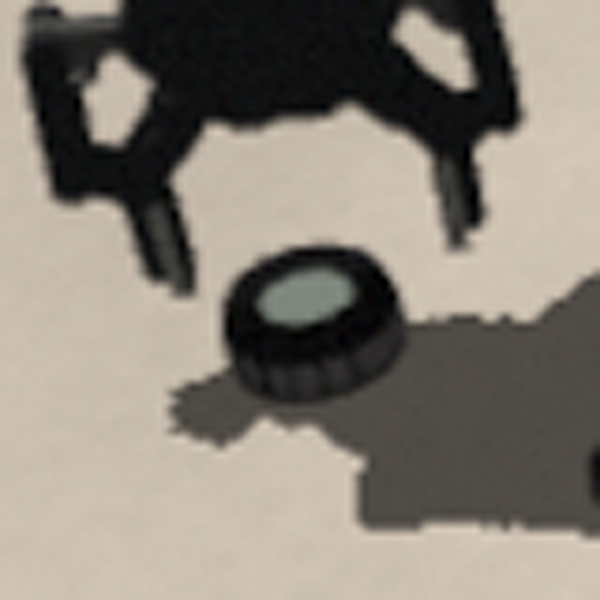

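>>> apply_moves:
  dp:
    - [-0.055,-0.013,0]
    - [0,0,0]
    - [0,0,0]
  twist:
    - [0,0,0.0045]
    - [0,0,0]
    - [0,0,0]
  jaw: [15,15,15]

```text
clock: 10.2
tcp_pos: [0.3755, -0.2768, 0.2027]
orientation: [2.534, 1.854, 0.005]
contact_force: [-0.1, -0.2, 0.9]
grip_width: 0.0801
```

```bash
python3 plan.py .375 -.276 .177 72.4
```

```text
t 10.2 tcp [ 0.3755 -0.2768  0.2027] yaw 72.38 w 80.1 F [-0.1 -0.2  0.9] q [ 0.35  0.47  0.19  2.2  -0.19  0.48  1.94]
twist units [ 0.0018 -0.0008 -0.0002] rows 1.0
dp now [ 0.0043 -0.007   0.2138]  dp after turn [ 0.0046 -0.0062  0.2138] rows 0.5134736166688819
```

>>> apply_moves:
  dp:
    - [0.003,-0.006,0.06]
    - [0,0,0.06]
    - [0,0,0.06]
    - [0,0,0.02]
    - [0,0,0]
    - [0,0,0]
  twist:
    - [0.0015,-0.001,0]
    - [0,0,0]
    - [0,0,0]
    - [0,0,0]
    - [0,0,0]
    - [0,0,0]
  jaw: [15,15,15,15,15,15]

```text
clock: 10.8
tcp_pos: [0.3747, -0.2762, 0.1762]
orientation: [-2.536, -1.854, 0.001]
contact_force: [0.4, -0.3, 0.2]
grip_width: 0.0804
```

```bash
python3 plan.py .375 -.276 .177 72.4;python3 look.py cell2 scene .375 -.276 .02 40
```

```text
t 10.8 tcp [ 0.3747 -0.2762  0.1762] yaw 72.35 w 80.4 F [ 0.4 -0.3  0.2] q [ 0.36  0.52  0.17  2.21 -0.2   0.43  1.96]
twist units [-0.0002  0.0002 -0.0004] rows 1.0
dp now [ 0.0026  0.0015 -0.0069]  dp after turn [ 0.0026  0.0016 -0.0069] rows 0.018190252355775975
crop origin 94 158 scale 7.5
```

View pics/cell2.png

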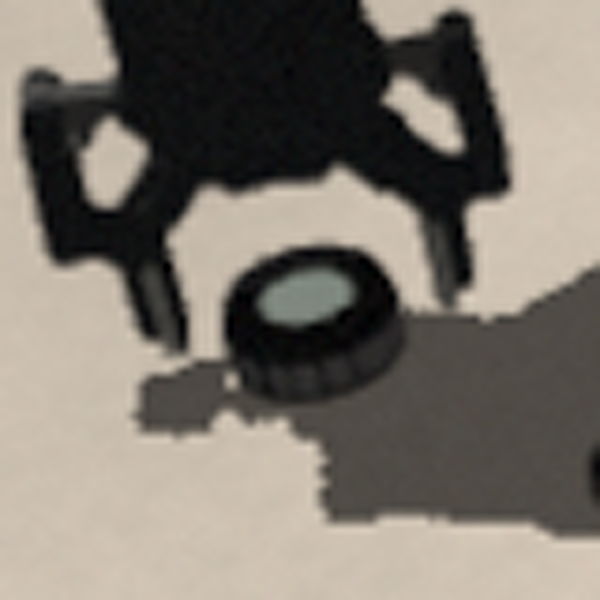

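>>> apply_moves:
  dp:
    - [0,0,0]
    - [0,0,0]
    - [0,0,0]
    - [0,0,0]
    - [0,0,0]
    - [0,0,-0.02]
    - [0,0,0]
  twist:
    - [0,0,0]
    - [0,0,0]
    - [0,0,0]
    - [0,0,0]
    - [0,0,0]
    - [0,0,0]
    - [0,0,0]
  jaw: [120,255,255,255,255,255,255]

```text
clock: 11.55
tcp_pos: [0.375, -0.2764, 0.1797]
orientation: [2.535, 1.854, 0.0]
contact_force: [0.3, -0.1, 0.0]
grip_width: 0.0571
```

```bash
python3 plan.py .6205 .196 .26 72.4;python3 look.py cell3 scene .375 -.276 .02 40
```

```text
t 11.55 tcp [ 0.375  -0.2764  0.1797] yaw 72.35 w 57.1 F [ 0.3 -0.1  0. ] q [ 0.36  0.51  0.17  2.21 -0.2   0.43  1.96]
twist units [ 0.0005  0.0003 -0.0004] rows 1.0
dp now [ 4.3709  0.7573 -0.6714]  dp after turn [ 4.3707  0.7602 -0.6693] rows 10.76766503800485
crop origin 94 158 scale 7.5
```

View pics/cell3.png

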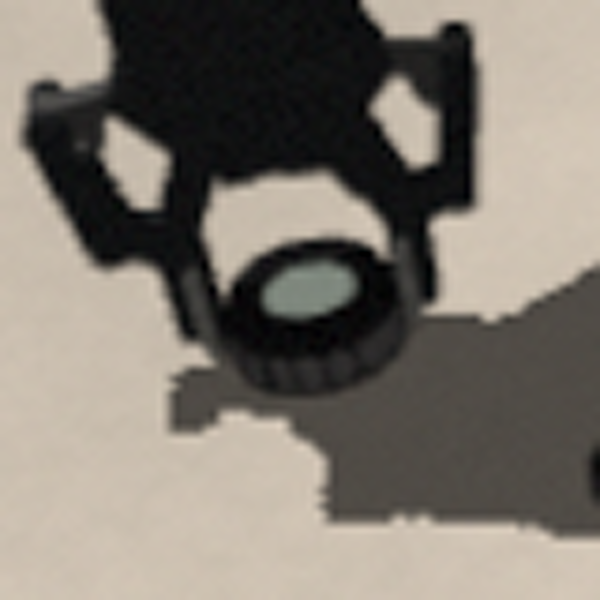

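>>> apply_moves:
  dp:
    - [0,0,-0.1]
    - [0,0,-0.25]
    - [0,0,-0.25]
    - [0,0,-0.05]
    - [0.2,0.035,0]
    - [0.38,0.066,0]
    - [0.38,0.066,0]
    - [0.38,0.066,0]
    - [0.38,0.066,0]
    - [0.38,0.066,0]
    - [0.38,0.066,0]
    - [0.38,0.066,0]
    - [0.38,0.066,0]
    - [0.38,0.066,0]
    - [0.38,0.066,0]
    - [0.25,0.044,0]
    - [0.12,0.02,0]
    - [0,0,0]
    - [0,0,0]
  twist:
    - [0,0,0]
    - [0,0,0]
    - [0,0,0]
    - [0,0,0]
    - [0,0,0]
    - [0,0,0]
    - [0,0,0]
    - [0,0,0]
    - [0,0,0]
    - [0,0,0]
    - [0,0,0]
    - [0,0,0]
    - [0,0,0]
    - [0,0,0]
    - [0,0,0]
    - [0,0,0]
    - [0,0,0]
    - [0,0,0]
    - [0,0,0]
  jaw: [255,255,255,255,255,255,255,255,255,255,255,255,255,255,255,255,255,255,255]

```text
clock: 13.5
tcp_pos: [0.6283, 0.2137, 0.2603]
orientation: [2.54, 1.847, -0.003]
contact_force: [-0.1, -0.2, -0.3]
grip_width: 0.057
```

```bash
python3 plan.py .6205 .196 .20 72.4
```

```text
t 13.5 tcp [0.6283 0.2137 0.2603] yaw 72.04 w 57.0 F [-0.1 -0.2 -0.3] q [-0.54  0.62  0.16  1.7  -0.13  0.83  0.94]
twist units [-0.0001  0.0009 -0.003 ] rows 1.0
dp now [-0.1597 -0.0162  0.5028]  dp after turn [-0.1606 -0.0173  0.5025] rows 1.266743500324762
```

>>> apply_moves:
  dp:
    - [-0.16,-0.017,0]
    - [0,0,0]
    - [0,0,0.15]
    - [0,0,0.2]
    - [0,0,0.1]
    - [0,0,0]
    - [0,0,0]
  twist:
    - [0,0.001,-0.003]
    - [0,0,0]
    - [0,0,0]
    - [0,0,0]
    - [0,0,0]
    - [0,0,0]
    - [0,0,0]
  jaw: [255,255,255,255,255,255,255]

```text
clock: 14.2
tcp_pos: [0.619, 0.1874, 0.2062]
orientation: [2.543, 1.842, -0.004]
contact_force: [0.8, 0.1, 0.0]
grip_width: 0.0565
```

```bash
python3 plan.py .6205 .196 .181 72.4;python3 look.py cell4 scene .6205 .196 .02 40;python3 look.py cell4t top .6205 .196 .02 40
```

```text
t 14.2 tcp [0.619  0.1874 0.2062] yaw 71.81 w 56.5 F [0.8 0.1 0. ] q [-0.5   0.67  0.15  1.77 -0.14  0.72  0.98]
twist units [-0.0001  0.0014 -0.0049] rows 1.0
dp now [ 0.0724 -0.0105  0.2097]  dp after turn [ 0.0719 -0.0098  0.2099] rows 0.532946201614899
crop origin 299 145 scale 7.5
crop origin 132 113 scale 7.5
```

View pics/cell4.png

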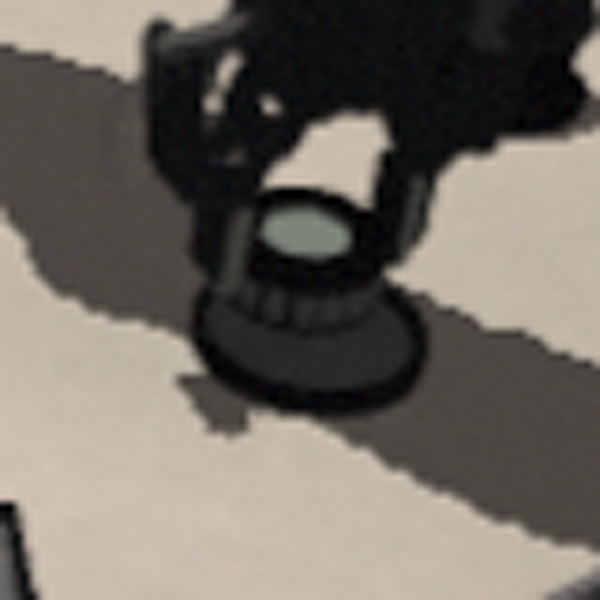

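View pics/cell4t.png

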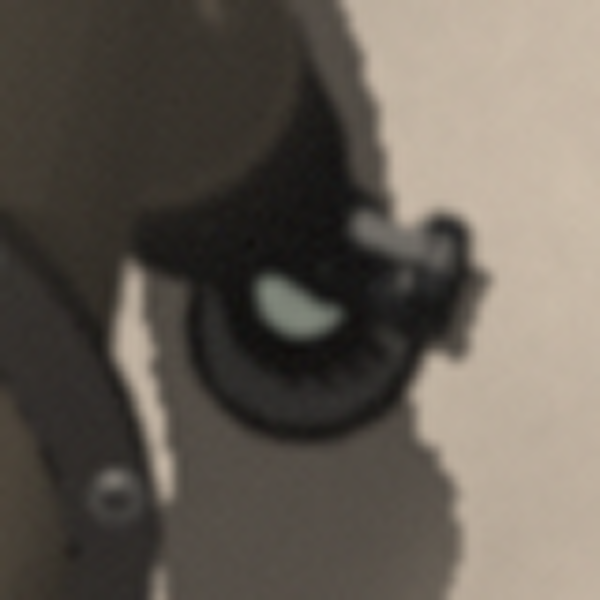

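>>> apply_moves:
  dp:
    - [0.055,-0.01,0]
    - [0,0,0]
    - [0,0,0]
    - [0,0,0]
  twist:
    - [0,0.001,-0.005]
    - [0,0,0]
    - [0,0,0]
    - [0,0,0]
  jaw: [255,255,255,255]

```text
clock: 14.7
tcp_pos: [0.621, 0.196, 0.2091]
orientation: [2.532, 1.858, 0.007]
contact_force: [1.4, 0.5, -0.6]
grip_width: 0.0569
```

```bash
python3 plan.py .6205 .196 .181 72.4;python3 look.py cell5 scene .6205 .196 .02 40;python3 - <<'E'
import pickle
from h import *
f=pickle.load(open("cell5.pkl","rb"))
c=f["color"].astype(int); m=(c[...,1]>c[...,0]+3)&(c[...,1]>90)
n,l,s,ce=cv2.connectedComponentsWithStats(m[145:225,299:379].astype(np.uint8))
for i in range(1,n):
    if s[i,4]>20: print(s[i],ce[i],ray(f,ce[i]+[299,145],.206-.1762+.024))
E
```

```text
t 14.7 tcp [0.621  0.196  0.2091] yaw 72.54 w 56.9 F [ 1.4  0.5 -0.6] q [-0.51  0.67  0.15  1.76 -0.14  0.72  0.98]
twist units [ 0.0017 -0.0015  0.0012] rows 1.0
dp now [-0.0022 -0.005   0.2345]  dp after turn [-0.0014 -0.0042  0.2346] rows 0.5630610429714413
crop origin 299 145 scale 7.5
[38 27 12  5 49] [43.7755102  29.02040816] [[0.61950942 0.20025729]]
```

>>> apply_moves:
  dp:
    - [0,-0.004,0.08]
    - [0,0,0.08]
    - [0,0,0.03]
    - [0,0,0]
    - [0,0,0]
  twist:
    - [0.0015,-0.001,0.001]
    - [0,0,0]
    - [0,0,0]
    - [0,0,0]
    - [0,0,0]
  jaw: [255,255,255,255,255]

```text
clock: 15.25
tcp_pos: [0.6202, 0.1957, 0.1832]
orientation: [-2.535, -1.855, 0.002]
contact_force: [0.3, -0.6, -0.9]
grip_width: 0.0565
```

```bash
python3 plan.py .6205 .196 .1805 72.4;python3 look.py cell6 scene .6205 .196 .02 40
```

```text
t 15.25 tcp [0.6202 0.1957 0.1832] yaw 72.39 w 56.5 F [ 0.3 -0.6 -0.9] q [-0.5   0.7   0.14  1.77 -0.14  0.68  0.98]
twist units [-0.0006  0.0003 -0.0001] rows 1.0
dp now [0.0034 0.0019 0.0229]  dp after turn [0.0034 0.0019 0.0229] rows 0.05575758446884715
crop origin 299 145 scale 7.5
```

View pics/cell6.png

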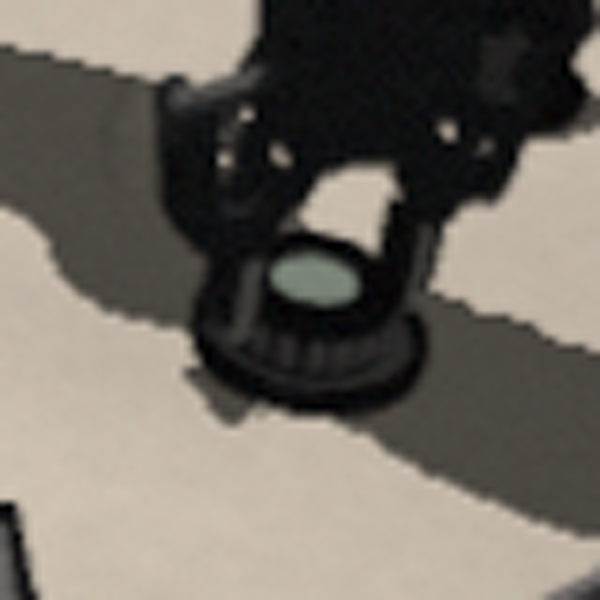

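Centred. I'll lower by 2.5 mm and release.

>>> apply_moves:
  dp:
    - [0,0,0.024]
    - [0,0,0]
    - [0,0,0.004]
    - [0,0,0]
  twist:
    - [0,0,0]
    - [0,0,0]
    - [0,0,0]
    - [0,0,0]
  jaw: [255,255,255,255]

```text
clock: 15.7
tcp_pos: [0.6208, 0.1957, 0.1809]
orientation: [-2.536, -1.855, -0.002]
contact_force: [-0.1, 0.5, -0.9]
grip_width: 0.0568
```

>>> apply_moves:
  dp:
    - [0,0,0]
    - [0,0,0]
    - [0,0,0]
    - [0,0,0]
    - [0,0,-0.05]
    - [0,0,-0.15]
    - [0,0,-0.25]
    - [0,0,-0.2]
    - [0,0,0]
    - [0,0,0]
  twist:
    - [0,0,0]
    - [0,0,0]
    - [0,0,0]
    - [0,0,0]
    - [0,0,0]
    - [0,0,0]
    - [0,0,0]
    - [0,0,0]
    - [0,0,0]
    - [0,0,0]
  jaw: [60,15,15,15,15,15,15,15,15,15]

```text
clock: 16.7
tcp_pos: [0.6205, 0.1956, 0.2625]
orientation: [-2.535, -1.855, -0.001]
contact_force: [0.6, -0.5, -0.5]
grip_width: 0.0803
```

```bash
python3 plan.py .5335 -.378 .27 74;python3 look.py cell7 scene .6205 .196 .02 40
```

```text
t 16.7 tcp [0.6205 0.1956 0.2625] yaw 72.37 w 80.3 F [ 0.6 -0.5 -0.5] q [-0.52  0.59  0.16  1.74 -0.12  0.82  0.97]
twist units [ 0.     -0.0002 -0.0136] rows 1.0
dp now [-4.7752  0.7567 -0.0645]  dp after turn [-4.7948  0.6207 -0.0624] rows 11.604583629855748
crop origin 299 145 scale 7.5
```

View pics/cell7.png

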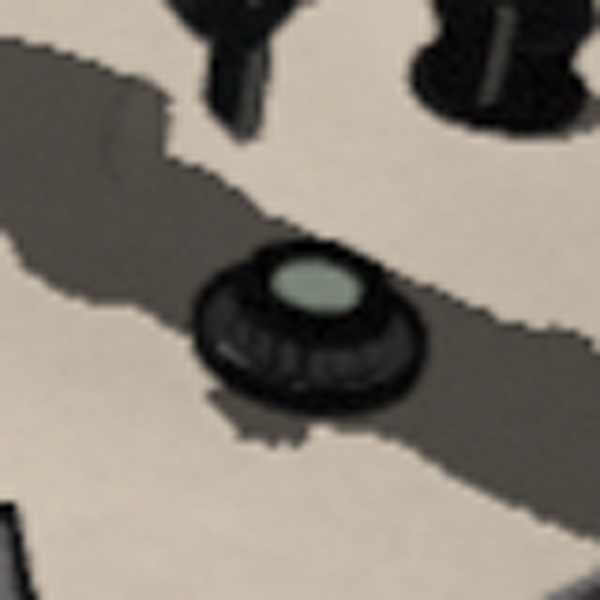

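>>> apply_moves:
  dp:
    - [-0.2,0.026,0]
    - [-0.38,0.05,0]
    - [-0.38,0.05,0]
    - [-0.38,0.05,0]
    - [-0.38,0.05,0]
    - [-0.38,0.05,0]
    - [-0.38,0.05,0]
    - [-0.38,0.05,0]
    - [-0.38,0.05,0]
    - [-0.38,0.05,0]
    - [-0.38,0.05,0]
    - [-0.38,0.05,0]
    - [-0.3,0.04,0]
    - [-0.1,0.015,0]
    - [0,0,0]
    - [0,0,0]
    - [0,0,0]
  twist:
    - [0,0,-0.0136]
    - [0,0,0]
    - [0,0,0]
    - [0,0,0]
    - [0,0,0]
    - [0,0,0]
    - [0,0,0]
    - [0,0,0]
    - [0,0,0]
    - [0,0,0]
    - [0,0,0]
    - [0,0,0]
    - [0,0,0]
    - [0,0,0]
    - [0,0,0]
    - [0,0,0]
    - [0,0,0]
  jaw: [15,15,15,15,15,15,75,75,75,75,75,75,75,75,75,75,75]

```text
clock: 18.45
tcp_pos: [0.5297, -0.3918, 0.2423]
orientation: [-2.482, -1.891, 0.022]
contact_force: [-0.1, 0.7, 0.4]
grip_width: 0.0607
```

```bash
python3 plan.py .5335 -.378 .22 74
```

```text
t 18.45 tcp [ 0.5297 -0.3918  0.2423] yaw 74.61 w 60.7 F [-0.1  0.7  0.4] q [ 0.41  0.64  0.18  1.72 -0.14  0.82  1.96]
twist units [-0.0123 -0.0009  0.0051] rows 1.0
dp now [0.1188 0.0045 0.1861]  dp after turn [ 0.1192 -0.0015  0.1859] rows 0.5299591143914247
```

>>> apply_moves:
  dp:
    - [0.11,0,0]
    - [0,0,0]
    - [0,0,0]
  twist:
    - [-0.012,-0.001,0.005]
    - [0,0,0]
    - [0,0,0]
  jaw: [75,75,75]

```text
clock: 18.75
tcp_pos: [0.5355, -0.3733, 0.2419]
orientation: [-2.499, -1.899, -0.002]
contact_force: [-0.5, -0.9, 0.1]
grip_width: 0.0603
```

```bash
python3 plan.py .5335 -.378 .182 74;python3 look.py cube1 scene .5335 -.378 .03 40;python3 look.py cube1t top .5335 -.378 .03 40
```

```text
t 18.75 tcp [ 0.5355 -0.3733  0.2419] yaw 74.45 w 60.3 F [-0.5 -0.9  0.1] q [ 0.39  0.63  0.18  1.74 -0.15  0.79  1.94]
twist units [-0.0007 -0.0013  0.0037] rows 1.0
dp now [-0.0436 -0.0047  0.4991]  dp after turn [-0.0423 -0.0051  0.4992] rows 1.2024869762285102
crop origin 70 212 scale 7.5
crop origin 358 143 scale 7.5
```

View pics/cube1.png

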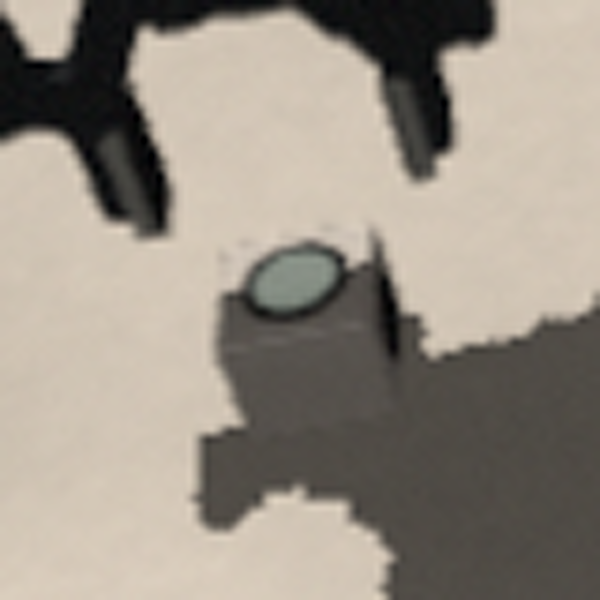

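View pics/cube1t.png

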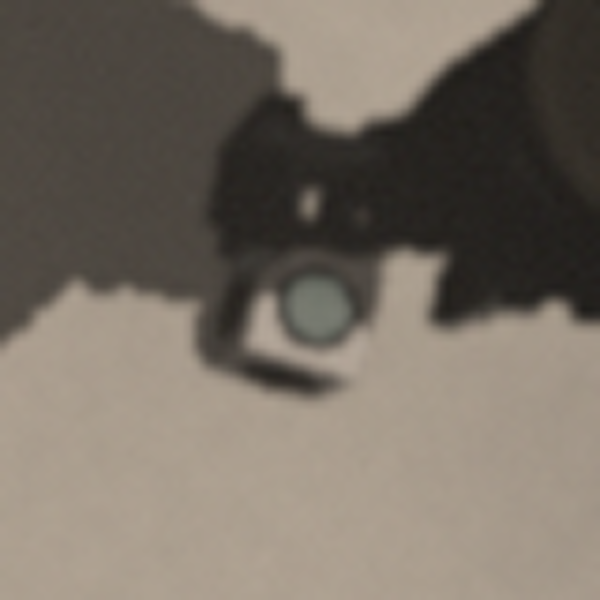

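>>> apply_moves:
  dp:
    - [-0.04,-0.005,0]
    - [0,0,0]
    - [0,0,0.12]
    - [0,0,0.18]
    - [0,0,0.1]
    - [0,0,0.06]
    - [0,0,0]
    - [0,0,0]
  twist:
    - [0,-0.001,0.004]
    - [0,0,0]
    - [0,0,0]
    - [0,0,0]
    - [0,0,0]
    - [0,0,0]
    - [0,0,0]
    - [0,0,0]
  jaw: [75,75,75,75,75,75,75,75]

```text
clock: 19.65
tcp_pos: [0.5325, -0.3802, 0.1823]
orientation: [-2.511, -1.885, 0.003]
contact_force: [0.4, -0.4, 0.1]
grip_width: 0.0601
```

```bash
python3 plan.py .5335 -.378 .182 74;python3 look.py cube2 scene .5335 -.378 .03 40
```

```text
t 19.65 tcp [ 0.5325 -0.3802  0.1823] yaw 73.79 w 60.1 F [ 0.4 -0.4  0.1] q [ 0.41  0.71  0.16  1.76 -0.16  0.69  1.95]
twist units [-0.0012  0.0002 -0.0018] rows 1.0
dp now [0.0197 0.0026 0.0024]  dp after turn [0.0197 0.0027 0.0024] rows 0.04805068206556491
crop origin 70 212 scale 7.5
```

View pics/cube2.png

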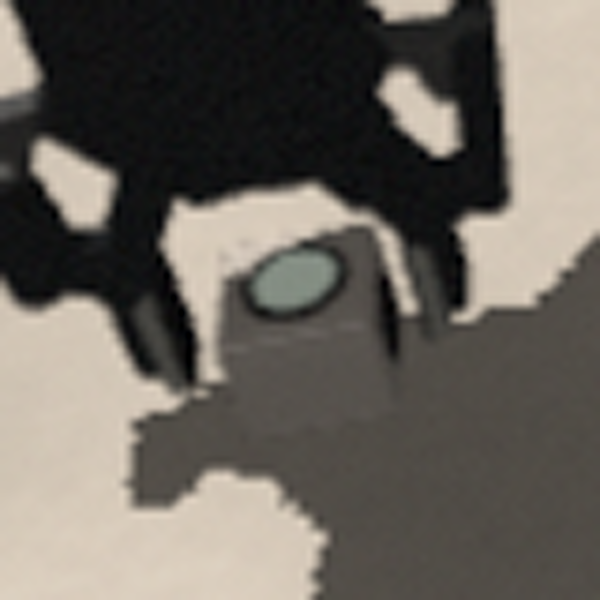

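>>> apply_moves:
  dp:
    - [0.018,0.002,0]
    - [0,0,0]
    - [0,0,0]
    - [0,0,0]
    - [0,0,0]
    - [0,0,0]
    - [0,0,0]
  twist:
    - [-0.001,0,-0.0015]
    - [0,0,0]
    - [0,0,0]
    - [0,0,0]
    - [0,0,0]
    - [0,0,0]
    - [0,0,0]
  jaw: [75,110,160,255,255,255,255]

```text
clock: 20.4
tcp_pos: [0.5342, -0.3783, 0.1848]
orientation: [2.506, 1.889, 0.002]
contact_force: [0.5, -0.2, -1.1]
grip_width: 0.0395
```

```bash
python3 plan.py .6465 .0028 .29 57.4
```

```text
t 20.4 tcp [ 0.5342 -0.3783  0.1848] yaw 74.0 w 39.5 F [ 0.5 -0.2 -1.1] q [ 0.41  0.71  0.16  1.76 -0.16  0.69  1.95]
twist units [0.0017 0.0003 0.1383] rows 2.0
dp now [ 3.3093  0.0272 -0.8809]  dp after turn [ 3.1794 -0.9225 -0.8769] rows 8.219185013515046
```

>>> apply_moves:
  dp:
    - [0,0,-0.15]
    - [0,0,-0.25]
    - [0,0,-0.25]
    - [0,0,-0.2]
    - [0.15,-0.04,-0.03]
    - [0.36,-0.104,0]
    - [0.36,-0.104,0]
    - [0.36,-0.104,0]
    - [0.36,-0.104,0]
    - [0.36,-0.104,0]
    - [0.36,-0.104,0]
    - [0.36,-0.104,0]
    - [0.3,-0.09,0]
    - [0.15,-0.04,0]
    - [0,0,0]
    - [0,0,0]
    - [0,0,0]
  twist:
    - [0.001,0,0.035]
    - [0.001,0,0.035]
    - [0,0,0.035]
    - [0,0,0.034]
    - [0,0,0]
    - [0,0,0]
    - [0,0,0]
    - [0,0,0]
    - [0,0,0]
    - [0,0,0]
    - [0,0,0]
    - [0,0,0]
    - [0,0,0]
    - [0,0,0]
    - [0,0,0]
    - [0,0,0]
    - [0,0,0]
  jaw: [255,255,255,255,255,255,255,255,255,255,255,255,255,255,255,255,255]

```text
clock: 22.1
tcp_pos: [0.6533, 0.0021, 0.292]
orientation: [2.772, 1.477, -0.007]
contact_force: [0.1, -0.3, -1.6]
grip_width: 0.0394
```

```bash
python3 plan.py .6465 .0028 .21 57.4
```

```text
t 22.1 tcp [0.6533 0.0021 0.292 ] yaw 56.1 w 39.4 F [ 0.1 -0.3 -1.6] q [-0.28  0.57  0.26  1.72 -0.17  0.88  1.03]
twist units [-0.0007  0.0021 -0.0108] rows 1.0
dp now [-0.0237 -0.0496  0.6833]  dp after turn [-0.0255 -0.0512  0.6831] rows 1.6452042912172915
```

>>> apply_moves:
  dp:
    - [-0.022,-0.05,0]
    - [0,0,0]
    - [0,0,0.15]
    - [0,0,0.25]
    - [0,0,0.2]
    - [0,0,0.05]
    - [0,0,0]
    - [0,0,0]
  twist:
    - [-0.001,0.002,-0.011]
    - [0,0,0]
    - [0,0,0]
    - [0,0,0]
    - [0,0,0]
    - [0,0,0]
    - [0,0,0]
    - [0,0,0]
  jaw: [255,255,255,255,255,255,255,255]

```text
clock: 22.9
tcp_pos: [0.6453, -0.009, 0.2152]
orientation: [2.76, 1.488, 0.003]
contact_force: [0.0, -0.5, -0.3]
grip_width: 0.0396
```

```bash
python3 plan.py .6465 .0028 .19 57.4;python3 look.py cube3 scene .6465 .0028 .02 40
```

```text
t 22.9 tcp [ 0.6453 -0.009   0.2152] yaw 56.67 w 39.6 F [ 0.  -0.5 -0.3] q [-0.25  0.66  0.22  1.78 -0.2   0.73  1.07]
twist units [ 0.0029  0.0006 -0.0061] rows 1.0
dp now [ 0.0883 -0.0468  0.2093]  dp after turn [ 0.0886 -0.0445  0.2097] rows 0.5566505607096999
crop origin 248 177 scale 7.5
```

View pics/cube3.png

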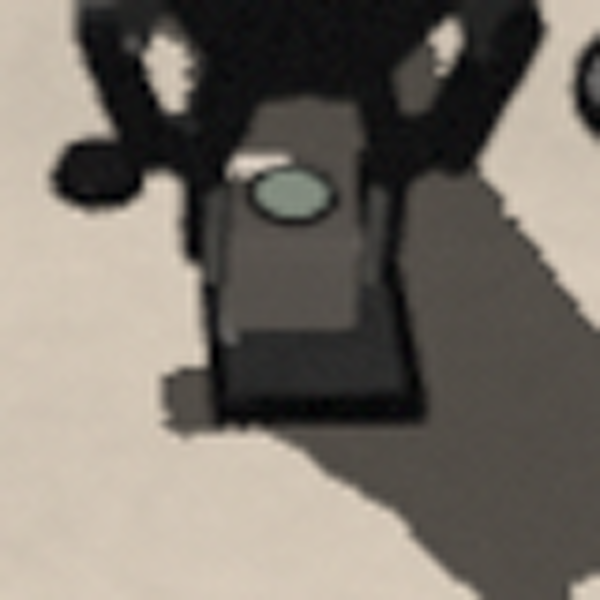

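>>> apply_moves:
  dp:
    - [0.085,-0.045,0]
    - [0,0,0]
    - [0,0,0]
  twist:
    - [0.003,0,-0.006]
    - [0,0,0]
    - [0,0,0]
  jaw: [255,255,255]

```text
clock: 23.25
tcp_pos: [0.6477, 0.0038, 0.2184]
orientation: [2.753, 1.51, 0.006]
contact_force: [-0.5, -0.3, -0.3]
grip_width: 0.0392
```

```bash
python3 plan.py .6465 .0028 .19 57.4
```

```text
t 23.25 tcp [0.6477 0.0038 0.2184] yaw 57.48 w 39.2 F [-0.5 -0.3 -0.3] q [-0.26  0.65  0.22  1.77 -0.2   0.74  1.07]
twist units [ 0.0016 -0.0011  0.0007] rows 1.0
dp now [-0.0128 -0.0052  0.2364]  dp after turn [-0.0123 -0.0044  0.2365] rows 0.5683539573103776
```

>>> apply_moves:
  dp:
    - [-0.01,-0.004,0.08]
    - [0,0,0.08]
    - [0,0,0.03]
    - [0,0,0]
    - [0,0,0]
  twist:
    - [0.0015,-0.001,0.0005]
    - [0,0,0]
    - [0,0,0]
    - [0,0,0]
    - [0,0,0]
  jaw: [255,255,255,255,255]

```text
clock: 23.75
tcp_pos: [0.6465, 0.0033, 0.1933]
orientation: [-2.755, -1.51, 0.001]
contact_force: [0.8, -0.5, -0.6]
grip_width: 0.0397
```

```bash
python3 plan.py .6465 .0028 .1885 57.4;python3 look.py cube4 scene .6465 .0028 .02 40
```

```text
t 23.75 tcp [0.6465 0.0033 0.1933] yaw 57.45 w 39.7 F [ 0.8 -0.5 -0.6] q [-0.25  0.69  0.21  1.78 -0.21  0.7   1.07]
twist units [-0.0003  0.0001  0.0004] rows 1.0
dp now [-0.0032  0.0024  0.04  ]  dp after turn [-0.0032  0.0024  0.04  ] rows 0.09657804349742702
crop origin 248 177 scale 7.5
```

View pics/cube4.png

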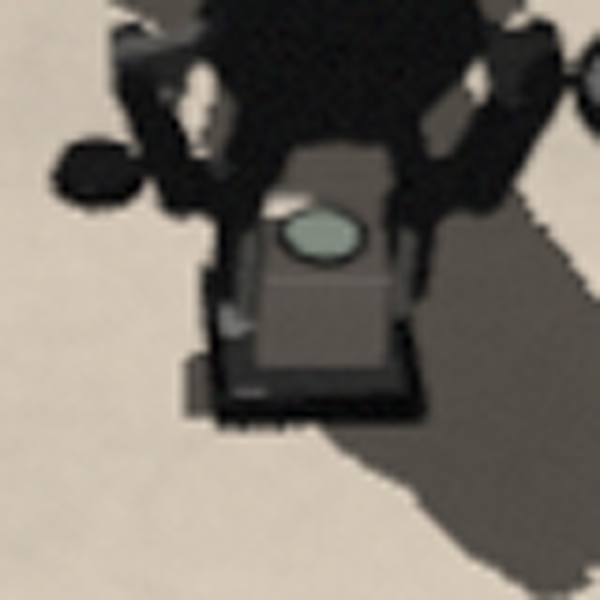

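>>> apply_moves:
  dp:
    - [0,0,0.036]
    - [0,0,0]
    - [0,0,0.006]
    - [0,0,0]
  twist:
    - [0,0,0]
    - [0,0,0]
    - [0,0,0]
    - [0,0,0]
  jaw: [255,255,255,255]

```text
clock: 24.2
tcp_pos: [0.6467, 0.003, 0.1884]
orientation: [2.755, 1.509, 0.001]
contact_force: [-0.3, 0.8, -0.9]
grip_width: 0.0397
```

```bash
python3 plan.py .6465 .0028 .1865 57.4;python3 look.py cube5 scene .6465 .0028 .02 30
```

```text
t 24.2 tcp [0.6467 0.003  0.1884] yaw 57.43 w 39.7 F [-0.3  0.8 -0.9] q [-0.25  0.7   0.21  1.78 -0.21  0.69  1.08]
twist units [ 0.0002 -0.0001  0.0002] rows 1.0
dp now [-0.0027 -0.0006  0.0157]  dp after turn [-0.0027 -0.0006  0.0157] rows 0.03816604576955037
crop origin 258 187 scale 10.0
```

View pics/cube5.png

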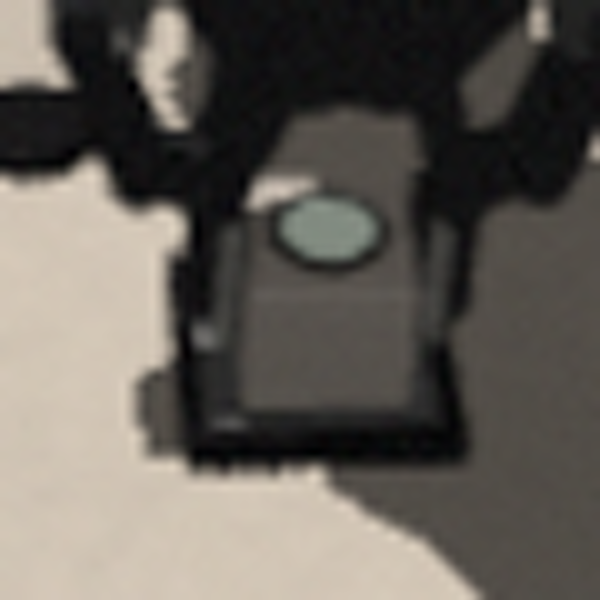

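>>> apply_moves:
  dp:
    - [0,0,0.01]
    - [0,0,0]
    - [0,0,0]
  twist:
    - [0,0,0]
    - [0,0,0]
    - [0,0,0]
  jaw: [255,255,255]

```text
clock: 24.55
tcp_pos: [0.6471, 0.003, 0.1887]
orientation: [2.755, 1.509, 0.002]
contact_force: [0.1, 0.1, -1.2]
grip_width: 0.0395
```

>>> apply_moves:
  dp:
    - [0,0,0.008]
    - [0,0,0]
    - [0,0,0]
  twist:
    - [0,0,0]
    - [0,0,0]
    - [0,0,0]
  jaw: [255,255,255]

```text
clock: 24.85
tcp_pos: [0.6473, 0.003, 0.1882]
orientation: [2.755, 1.509, 0.003]
contact_force: [-0.7, 0.4, 0.9]
grip_width: 0.0397
```

>>> apply_moves:
  dp:
    - [0,0,0]
    - [0,0,0]
    - [0,0,0]
    - [0,0,-0.05]
    - [0,0,-0.15]
    - [0,0,-0.25]
    - [0,0,-0.25]
    - [0,0,-0.1]
    - [0,0,0]
    - [0,0,0]
  twist:
    - [0,0,0]
    - [0,0,0]
    - [0,0,0]
    - [0,0,0]
    - [0,0,0]
    - [0,0,0]
    - [0,0,0]
    - [0,0,0]
    - [0,0,0]
    - [0,0,0]
  jaw: [110,80,80,80,80,80,80,80,80,80]

```text
clock: 25.85
tcp_pos: [0.6467, 0.003, 0.2871]
orientation: [-2.755, -1.509, -0.001]
contact_force: [0.1, 1.0, -0.1]
grip_width: 0.0588
```

```bash
python3 plan.py .6295 -.2025 .27 57.4;python3 look.py cube6 scene .6465 .0028 .02 30
```

```text
t 25.85 tcp [0.6467 0.003  0.2871] yaw 57.42 w 58.8 F [ 0.1  1.  -0.1] q [-0.28  0.56  0.25  1.74 -0.17  0.86  1.05]
twist units [ 0.     -0.0002  0.0002] rows 1.0
dp now [-1.5201  0.8014  0.1417]  dp after turn [-1.5197  0.802   0.1424] rows 4.138201222714569
crop origin 258 187 scale 10.0
```

View pics/cube6.png

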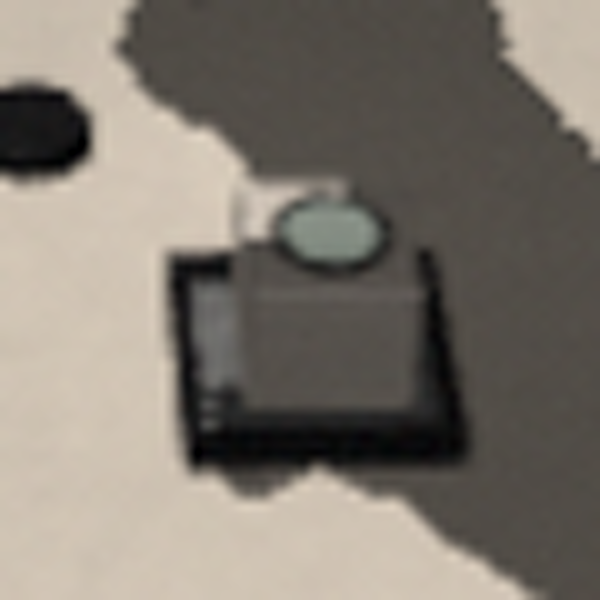

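The cube sits flat inside the square tray, around crop (330,300). The thick ring is next.

>>> apply_moves:
  dp:
    - [-0.2,0.105,0]
    - [-0.35,0.185,0]
    - [-0.35,0.185,0]
    - [-0.35,0.185,0]
    - [-0.17,0.09,0]
    - [-0.05,0.025,0]
    - [0,0,0]
    - [0,0,0]
    - [0,0,0]
  twist:
    - [0,0,0]
    - [0,0,0]
    - [0,0,0]
    - [0,0,0]
    - [0,0,0]
    - [0,0,0]
    - [0,0,0]
    - [0,0,0]
    - [0,0,0]
  jaw: [85,85,85,85,85,85,85,85,85]

```text
clock: 26.8
tcp_pos: [0.6281, -0.1948, 0.2731]
orientation: [-2.736, -1.516, 0.02]
contact_force: [0.6, 0.6, 0.2]
grip_width: 0.057
```

```bash
python3 plan.py .6295 -.2025 .2 57.4
```

```text
t 26.8 tcp [ 0.6281 -0.1948  0.2731] yaw 57.99 w 57.0 F [0.6 0.6 0.2] q [ 0.03  0.6   0.25  1.71 -0.19  0.87  1.37]
twist units [-0.0089  0.0022  0.0049] rows 1.0
dp now [-0.0454  0.0548  0.6081]  dp after turn [-0.0477  0.044   0.6088] rows 1.4694683924654663
```

>>> apply_moves:
  dp:
    - [-0.045,0.044,0]
    - [0,0,0]
    - [0,0,0.15]
    - [0,0,0.25]
    - [0,0,0.15]
    - [0,0,0]
    - [0,0,0]
  twist:
    - [-0.009,0.002,0.005]
    - [0,0,0]
    - [0,0,0]
    - [0,0,0]
    - [0,0,0]
    - [0,0,0]
    - [0,0,0]
  jaw: [85,85,85,85,85,85,85]

```text
clock: 27.5
tcp_pos: [0.6335, -0.1956, 0.2071]
orientation: [2.747, 1.519, 0.011]
contact_force: [0.1, -0.6, 0.7]
grip_width: 0.0567
```

```bash
python3 plan.py .6295 -.2025 .174 57.4;python3 look.py thick1 scene .6295 -.2025 .02 30
```

```text
t 27.5 tcp [ 0.6335 -0.1956  0.2071] yaw 57.9 w 56.7 F [ 0.1 -0.6  0.7] q [ 0.05  0.69  0.22  1.73 -0.22  0.73  1.39]
twist units [ 0.0027 -0.0024  0.0042] rows 1.0
dp now [-0.0681  0.0009  0.2755]  dp after turn [-0.0667  0.0031  0.2759] rows 0.6811847881065347
crop origin 178 219 scale 10.0
```

View pics/thick1.png

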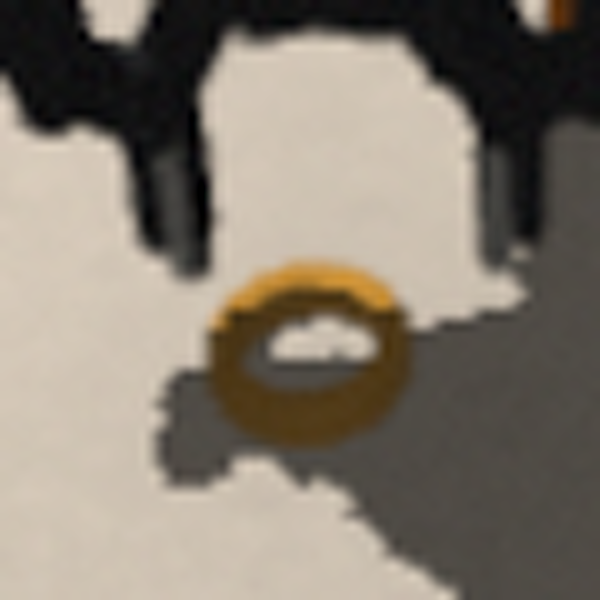

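>>> apply_moves:
  dp:
    - [-0.06,0.003,0]
    - [0,0,0]
    - [0,0,0]
  twist:
    - [0.0025,-0.002,0.004]
    - [0,0,0]
    - [0,0,0]
  jaw: [85,85,85]

```text
clock: 27.85
tcp_pos: [0.6306, -0.2026, 0.2102]
orientation: [2.754, 1.507, 0.006]
contact_force: [0.4, 0.2, -0.4]
grip_width: 0.0572
```

```bash
python3 plan.py .6295 -.2025 .174 57.4
```

```text
t 27.85 tcp [ 0.6306 -0.2026  0.2102] yaw 57.38 w 57.2 F [ 0.4  0.2 -0.4] q [ 0.06  0.69  0.23  1.73 -0.22  0.74  1.4 ]
twist units [ 0.0019 -0.0009 -0.0001] rows 1.0
dp now [-0.0045 -0.0096  0.3016]  dp after turn [-0.004  -0.0084  0.3016] rows 0.7242322703340349
```

>>> apply_moves:
  dp:
    - [-0.004,-0.008,0.1]
    - [0,0,0.1]
    - [0,0,0.05]
    - [0,0,0.02]
    - [0,0,0]
    - [0,0,0]
  twist:
    - [0.002,-0.001,0]
    - [0,0,0]
    - [0,0,0]
    - [0,0,0]
    - [0,0,0]
    - [0,0,0]
  jaw: [85,85,85,85,85,85]

```text
clock: 28.45
tcp_pos: [0.6293, -0.2026, 0.1746]
orientation: [-2.755, -1.508, 0.001]
contact_force: [0.2, -0.0, -0.4]
grip_width: 0.0572
```

```bash
python3 plan.py .6295 -.2025 .174 57.4;python3 look.py thick2 scene .6295 -.2025 .02 30
```

```text
t 28.45 tcp [ 0.6293 -0.2026  0.1746] yaw 57.37 w 57.2 F [ 0.2 -0.  -0.4] q [ 0.07  0.74  0.22  1.74 -0.23  0.69  1.4 ]
twist units [-0.0005  0.0002 -0.0002] rows 1.0
dp now [0.0013 0.0008 0.0049]  dp after turn [0.0013 0.0008 0.0049] rows 0.012327583954273904
crop origin 178 219 scale 10.0
```

View pics/thick2.png

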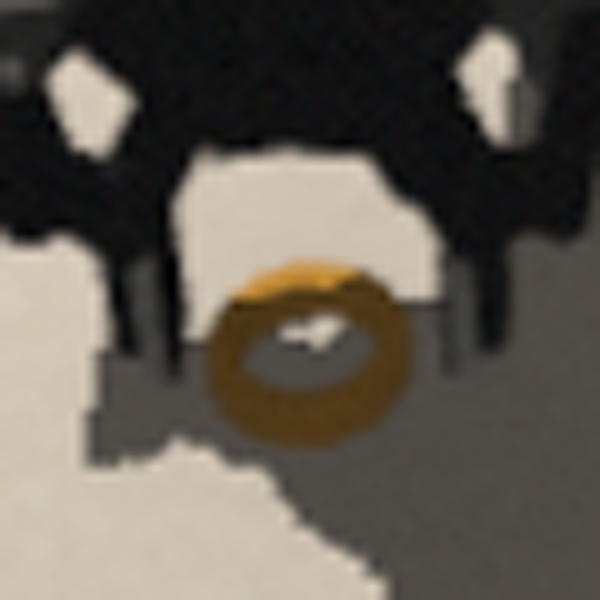

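>>> apply_moves:
  dp:
    - [0,0,0]
    - [0,0,0]
    - [0,0,0]
    - [0,0,0]
    - [0,0,0]
    - [0,0,-0.1]
    - [0,0,-0.1]
    - [0,0,0]
    - [0,0,0]
  twist:
    - [0,0,0]
    - [0,0,0]
    - [0,0,0]
    - [0,0,0]
    - [0,0,0]
    - [0,0,0]
    - [0,0,0]
    - [0,0,0]
    - [0,0,0]
  jaw: [120,255,255,255,255,255,255,255,255]

```text
clock: 29.4
tcp_pos: [0.6299, -0.2027, 0.2025]
orientation: [2.755, 1.508, 0.002]
contact_force: [0.2, 1.1, -1.0]
grip_width: 0.0418
```

```bash
python3 plan.py .540 .384 .30 57.4;python3 look.py thick3 scene .6295 -.2025 .03 30
```

```text
t 29.4 tcp [ 0.6299 -0.2027  0.2025] yaw 57.37 w 41.8 F [ 0.2  1.1 -1. ] q [ 0.06  0.7   0.23  1.74 -0.22  0.73  1.4 ]
twist units [ 0.0007 -0.0002 -0.0002] rows 1.0
dp now [ 3.7142 -3.2654 -0.8153]  dp after turn [ 3.7153 -3.2649 -0.8126] rows 12.029437526962909
crop origin 177 216 scale 10.0
```

View pics/thick3.png

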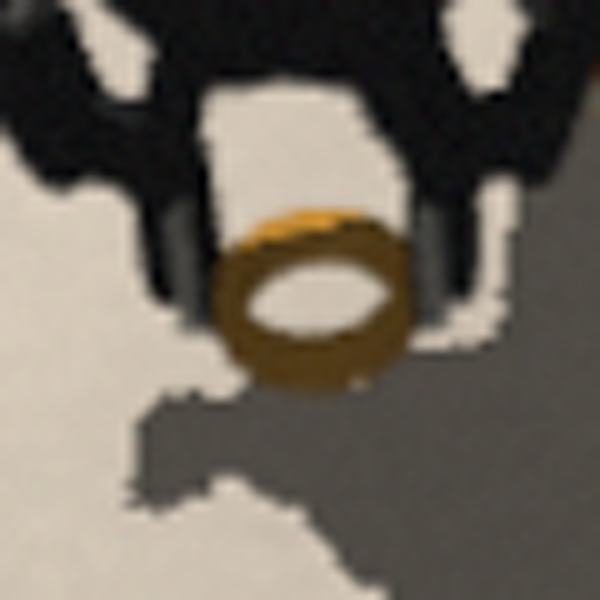

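>>> apply_moves:
  dp:
    - [0,0,-0.2]
    - [0,0,-0.25]
    - [0,0,-0.25]
    - [0,0,-0.1]
    - [0.12,-0.105,0]
    - [0.29,-0.255,0]
    - [0.29,-0.255,0]
    - [0.29,-0.255,0]
    - [0.29,-0.255,0]
    - [0.29,-0.255,0]
    - [0.29,-0.255,0]
    - [0.29,-0.255,0]
    - [0.29,-0.255,0]
    - [0.29,-0.255,0]
    - [0.29,-0.255,0]
    - [0.26,-0.225,0]
    - [0.12,-0.1,0]
    - [0,0,0]
    - [0,0,0]
    - [0,0,0]
  twist:
    - [0,0,0]
    - [0,0,0]
    - [0,0,0]
    - [0,0,0]
    - [0,0,0]
    - [0,0,0]
    - [0,0,0]
    - [0,0,0]
    - [0,0,0]
    - [0,0,0]
    - [0,0,0]
    - [0,0,0]
    - [0,0,0]
    - [0,0,0]
    - [0,0,0]
    - [0,0,0]
    - [0,0,0]
    - [0,0,0]
    - [0,0,0]
    - [0,0,0]
  jaw: [255,255,255,255,255,255,255,255,255,255,255,255,255,255,255,255,255,255,255,255]

```text
clock: 31.45
tcp_pos: [0.5251, 0.3666, 0.2762]
orientation: [-2.74, -1.518, 0.051]
contact_force: [0.4, -0.6, -0.4]
grip_width: 0.0421
```

```bash
python3 plan.py .540 .384 .24 57.4;python3 look.py thick4 scene .540 .384 .05 40;python3 look.py thick4t top .540 .384 .05 40
```

```text
t 31.45 tcp [0.5251 0.3666 0.2762] yaw 57.98 w 42.1 F [ 0.4 -0.6 -0.4] q [-0.84  0.57  0.19  1.75 -0.15  0.87  0.43]
twist units [-0.0114  0.0115  0.0047] rows 1.0
dp now [0.1957 0.0358 0.296 ]  dp after turn [0.1888 0.0268 0.3014] rows 0.8558934496970929
crop origin 327 102 scale 7.5
crop origin 50 142 scale 7.5
```

View pics/thick4.png

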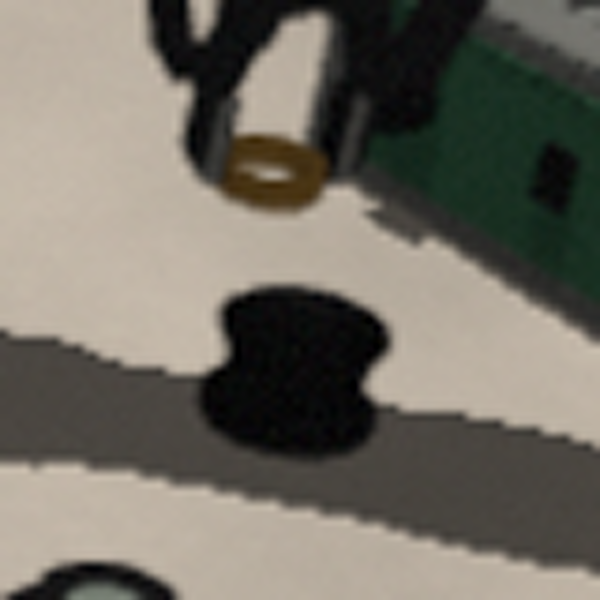

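View pics/thick4t.png

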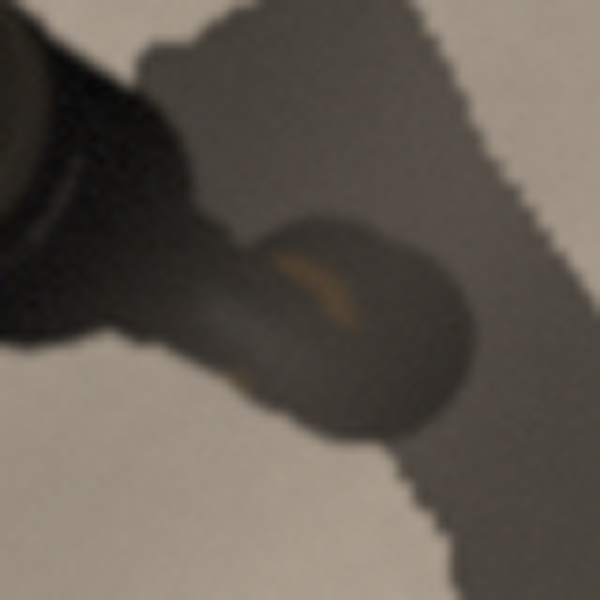

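```bash
python3 - <<'E'
import pickle
from h import *
f=pickle.load(open("f0.pkl","rb"))["top"]
P=cloud(dict(f,z_map=cv2.medianBlur(f["z_map"],3)))[145:260,:45].reshape(-1,3)
P=P[P[:,2]>.02]
for a in np.arange(.38,.66,.03):
    s=P[(abs(P[:,0]-a)<.015)&(P[:,1]>.43)]
    if len(s): i=s[:,1].argmin(); print(a.round(2),s[i].round(3),s[:,2].max().round(3))
E
```

```text
0.38 [0.394 0.565 0.04 ] 0.075
0.41 [0.424 0.559 0.026] 0.088
0.44 [0.454 0.537 0.053] 0.099
0.47 [0.456 0.537 0.057] 0.108
0.5 [0.515 0.546 0.09 ] 0.113
0.53 [0.537 0.538 0.051] 0.114
0.56 [0.57  0.537 0.067] 0.114
0.59 [0.593 0.536 0.09 ] 0.113
```

>>> apply_moves:
  dp:
    - [0.17,0.025,0]
    - [0,0,0]
    - [0,0,0]
    - [0,0,0]
  twist:
    - [-0.011,0.0115,0.005]
    - [0,0,0]
    - [0,0,0]
    - [0,0,0]
  jaw: [255,255,255,255]

```text
clock: 31.95
tcp_pos: [0.5421, 0.3751, 0.2765]
orientation: [2.762, 1.491, 0.0]
contact_force: [0.4, -0.3, -0.6]
grip_width: 0.0417
```

```bash
python3 plan.py .540 .384 .225 57.4
```

```text
t 31.95 tcp [0.5421 0.3751 0.2765] yaw 56.71 w 41.7 F [ 0.4 -0.3 -0.6] q [-0.84  0.59  0.2   1.71 -0.15  0.85  0.41]
twist units [ 0.001   0.0005 -0.0057] rows 1.0
dp now [ 0.0532 -0.0561  0.4289]  dp after turn [ 0.0534 -0.0545  0.4291] rows 1.0459363348934803
```

>>> apply_moves:
  dp:
    - [0.05,-0.053,0.1]
    - [0,0,0.15]
    - [0,0,0.15]
    - [0,0,0]
    - [0,0,0]
    - [0,0,0]
  twist:
    - [0.001,0,-0.0055]
    - [0,0,0]
    - [0,0,0]
    - [0,0,0]
    - [0,0,0]
    - [0,0,0]
  jaw: [255,255,255,255,255,255]

```text
clock: 32.55
tcp_pos: [0.539, 0.3836, 0.2255]
orientation: [-2.755, -1.509, 0.004]
contact_force: [0.3, 0.7, -0.5]
grip_width: 0.0421
```

```bash
python3 plan.py .540 .384 .213 57.4;python3 look.py thick5 scene .540 .384 .05 30;python3 look.py thick5t top .540 .384 .05 40
```

```text
t 32.55 tcp [0.539  0.3836 0.2255] yaw 57.43 w 42.1 F [ 0.3  0.7 -0.5] q [-0.84  0.66  0.18  1.73 -0.16  0.77  0.42]
twist units [-0.0009  0.001   0.0003] rows 1.0
dp now [0.0075 0.0055 0.1041]  dp after turn [0.0073 0.0053 0.1041] rows 0.2508771120118958
crop origin 337 112 scale 10.0
crop origin 50 142 scale 7.5
```

View pics/thick5.png

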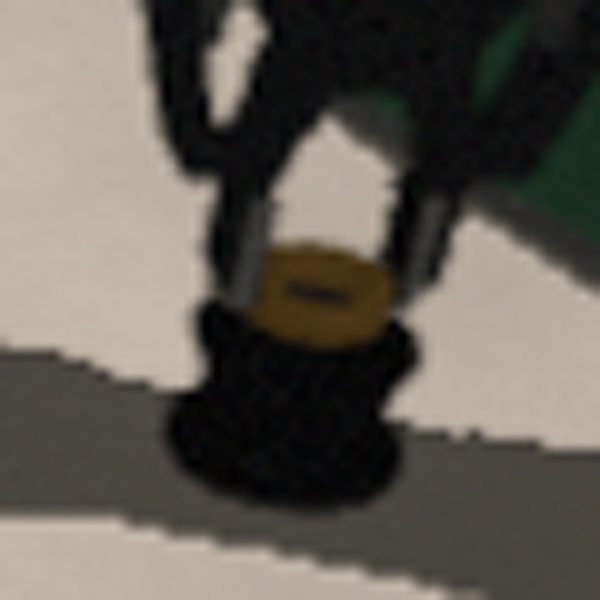

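View pics/thick5t.png

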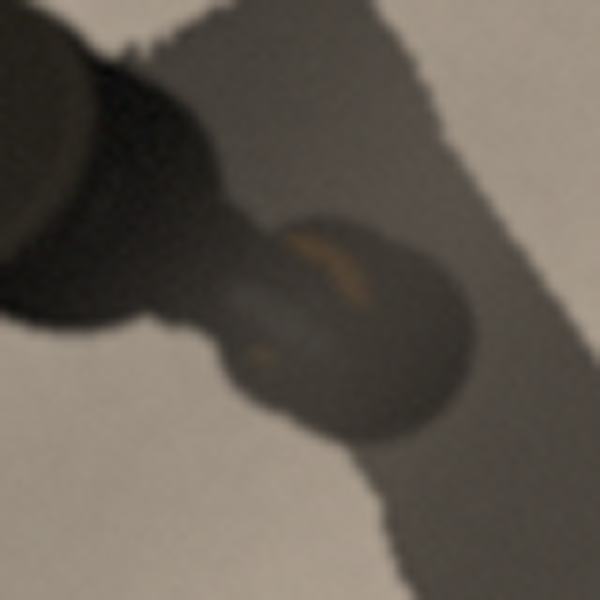

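```bash
python3 - <<'E'
import pickle
from h import *
f=pickle.load(open("thick5t.pkl","rb"))
print("top mouth",(proj(f,(.5393,.3849,.04))-[50,142])*7.5,"ring",(proj(f,(.539,.3836,.063))-[50,142])*7.5)
f=pickle.load(open("thick5.pkl","rb"))
print("scene mouth",(proj(f,(.5407,.3827,.04))-[337,112])*10,"ring",(proj(f,(.539,.3836,.063))-[337,112])*10)
c=f["color"].astype(int);m=(c[...,0]>c[...,2]+25)&(c[...,0]>c[...,1]+5)
mm=np.zeros_like(m);mm[112:172,337:397]=m[112:172,337:397]
n,l,s,ce=cv2.connectedComponentsWithStats(mm.astype(np.uint8));print(s,ce)
v,u=np.nonzero(mm);
E
```

```text
top mouth [315.56994359 311.65881265] ring [287.51547727 297.01361252]
scene mouth [294.85966022 340.04598131] ring [307.75347081 269.99468017]
[[     0      0    512    384 195736]
 [   337    112      1      1      1]
 [   339    112      1      1      1]
 [   337    112     20     39    482]
 [   359    113      3      7      9]
 [   359    121      1      1      1]
 [   370    126      1      1      1]
 [   372    127      1      1      1]
 [   369    129      1      1      1]
 [   372    128      3      5      6]
 [   368    131      1      1      1]
 [   369    132      5      3      7]
 [   362    134     15     13    123]
 [   384    134      1      1      1]
 [   383    138      1      1      1]
 [   386    139      2      2      2]
 [   389    141      4      3      5]
 [   379    142      2      2      2]
 [   385    142     12     14     75]
 [   380    146      1      1      1]
 [   378    146      7      8     20]
 [   337    164     23      8    116]
 [   359    167      3      1      3]
 [   360    169      2      3      3]
 [   363    168      3      3      4]
 [   3
[... 288 characters left out ...]
33]
 [359.         121.        ]
 [370.         126.        ]
 [372.         127.        ]
 [369.         129.        ]
 [373.16666667 129.83333333]
 [368.         131.        ]
 [370.85714286 133.42857143]
 [368.86178862 140.73170732]
 [384.         134.        ]
 [383.         138.        ]
 [386.5        139.5       ]
 [390.4        141.8       ]
 [379.5        142.5       ]
 [390.86666667 149.04      ]
 [380.         146.        ]
 [381.3        149.95      ]
 [345.81896552 167.81034483]
 [360.         167.        ]
 [360.66666667 170.        ]
 [364.25       168.75      ]
 [367.         169.        ]
 [368.5        171.        ]
 [371.         170.        ]
 [379.         171.        ]]
```

>>> apply_moves:
  dp:
    - [0.006,0.004,0.06]
    - [0,0,0.03]
    - [0,0,0]
    - [0,0,0]
  twist:
    - [-0.001,0.001,0]
    - [0,0,0]
    - [0,0,0]
    - [0,0,0]
  jaw: [255,255,255,255]

```text
clock: 33.05
tcp_pos: [0.5407, 0.3843, 0.2159]
orientation: [-2.755, -1.509, -0.007]
contact_force: [0.3, -0.7, -0.8]
grip_width: 0.0422
```

```bash
python3 plan.py .540 .384 .213 57.4;python3 look.py thick6 scene .540 .384 .05 30
```

```text
t 33.05 tcp [0.5407 0.3843 0.2159] yaw 57.42 w 42.2 F [ 0.3 -0.7 -0.8] q [-0.84  0.67  0.18  1.73 -0.16  0.75  0.42]
twist units [ 0.0008 -0.0018  0.0002] rows 1.0
dp now [-0.0055 -0.0031  0.0238]  dp after turn [-0.0054 -0.003   0.0238] rows 0.05909324112332353
crop origin 337 112 scale 10.0
```

View pics/thick6.png

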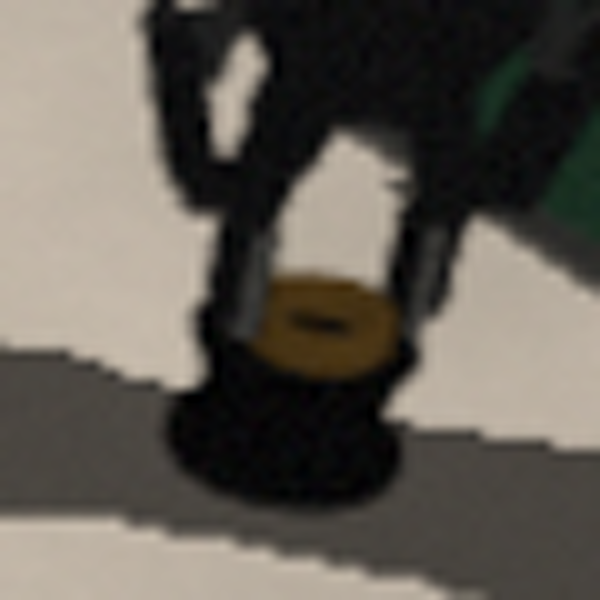

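>>> apply_moves:
  dp:
    - [-0.005,-0.003,0.02]
    - [0,0,0]
    - [0,0,0]
  twist:
    - [0.001,-0.002,0]
    - [0,0,0]
    - [0,0,0]
  jaw: [255,255,255]

```text
clock: 33.4
tcp_pos: [0.5401, 0.384, 0.2135]
orientation: [-2.755, -1.509, 0.001]
contact_force: [-0.3, 0.8, -1.2]
grip_width: 0.0418
```

```bash
python3 plan.py .540 .384 .213 57.4
```

```text
t 33.4 tcp [0.5401 0.384  0.2135] yaw 57.42 w 41.8 F [-0.3  0.8 -1.2] q [-0.84  0.68  0.18  1.73 -0.16  0.75  0.42]
twist units [-0.0003  0.0002  0.0002] rows 1.0
dp now [-0.0005 -0.0002  0.0043]  dp after turn [-0.0005 -0.0002  0.0043] rows 0.010346189125644053
```

Level and centred. I'll release, rise and look.

>>> apply_moves:
  dp:
    - [0,0,0]
    - [0,0,0]
    - [0,0,0]
    - [0,0,0]
    - [0,0,-0.1]
    - [0,0,-0.25]
    - [0,0,-0.25]
    - [0,0,-0.1]
    - [0,0,0]
    - [0,0,0]
  twist:
    - [0,0,0]
    - [0,0,0]
    - [0,0,0]
    - [0,0,0]
    - [0,0,0]
    - [0,0,0]
    - [0,0,0]
    - [0,0,0]
    - [0,0,0]
    - [0,0,0]
  jaw: [85,85,85,85,85,85,85,85,85,85]

```text
clock: 34.4
tcp_pos: [0.5402, 0.3839, 0.3028]
orientation: [-2.755, -1.508, -0.001]
contact_force: [-0.0, 0.2, -0.5]
grip_width: 0.0568
```

```bash
python3 plan.py .4512 .1105 .29 57.4;python3 look.py thick7 scene .540 .384 .05 30;python3 look.py thick7t top .540 .384 .04 30
```

```text
t 34.4 tcp [0.5402 0.3839 0.3028] yaw 57.4 w 56.8 F [-0.   0.2 -0.5] q [-0.86  0.56  0.21  1.69 -0.14  0.9   0.41]
twist units [-0.0001 -0.0003  0.    ] rows 1.0
dp now [-2.3195  0.6024  0.1048]  dp after turn [-2.3194  0.6026  0.1066] rows 5.75704541030855
crop origin 337 112 scale 10.0
crop origin 62 153 scale 10.0
```

View pics/thick7.png

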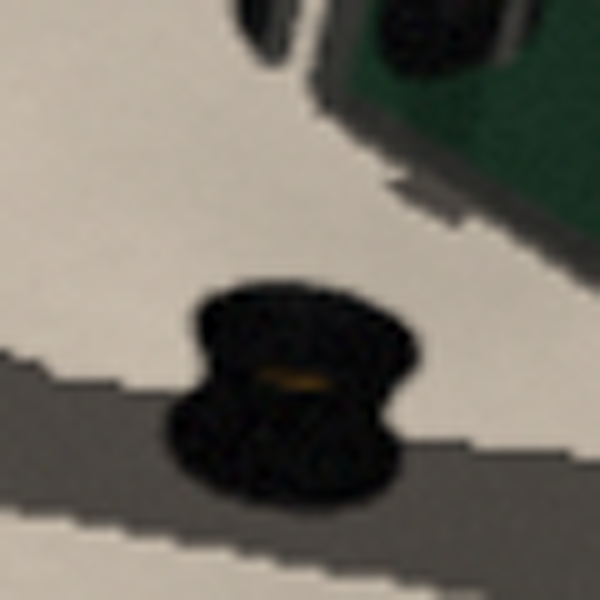

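View pics/thick7t.png

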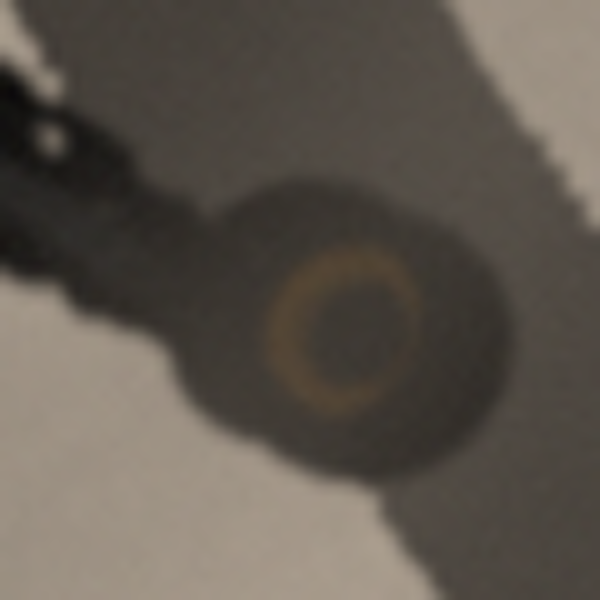

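```bash
python3 - <<'E'
import pickle
from h import *
f=pickle.load(open("thick7t.pkl","rb"))
P=cloud(dict(f,z_map=cv2.medianBlur(f["z_map"],3)))
c=f["color"].astype(int);m=(c[...,0]>c[...,2]+22)
w=np.zeros_like(m);w[175:197,86:107]=m[175:197,86:107]
v,u=np.nonzero(w);q=P[v,u];q=q[(q[:,2]>0.008)&(q[:,2]<.026)]
A=np.c_[q[:,:2]-q[:,:2].mean(0),np.ones(len(q))];s=np.linalg.lstsq(A,q[:,2],rcond=None)[0];print(len(q),s,q.min(0),q.max(0),q.mean(0))
E
```

```text
80 [-0.01743371 -0.00030329  0.01446978] [0.52031532 0.36936829 0.0082806 ] [0.55978941 0.40414523 0.01634133] [0.54232714 0.39230466 0.01446978]
```

The thick ring is flat at the bottom of the tube: its top is at about 15 mm and its tilt about 0.02 rad. The thin ring is next.

>>> apply_moves:
  dp:
    - [-0.2,0.05,0]
    - [-0.36,0.094,0]
    - [-0.36,0.094,0]
    - [-0.36,0.094,0]
    - [-0.36,0.094,0]
    - [-0.36,0.094,0]
    - [-0.22,0.057,0]
    - [-0.08,0.02,0]
    - [0,0,0]
    - [0,0,0]
    - [0,0,0]
  twist:
    - [0,0,0]
    - [0,0,0]
    - [0,0,0]
    - [0,0,0]
    - [0,0,0]
    - [0,0,0]
    - [0,0,0]
    - [0,0,0]
    - [0,0,0]
    - [0,0,0]
    - [0,0,0]
  jaw: [85,85,85,85,85,85,85,85,85,85,85]

```text
clock: 35.6
tcp_pos: [0.4451, 0.1061, 0.2914]
orientation: [-2.75, -1.516, 0.028]
contact_force: [-0.3, -0.3, 0.3]
grip_width: 0.057
```

```bash
python3 plan.py .4512 .1105 .22 57.4
```

```text
t 35.6 tcp [0.4451 0.1061 0.2914] yaw 57.73 w 57.0 F [-0.3 -0.3  0.3] q [-0.59  0.29  0.25  2.17 -0.11  0.71  0.75]
twist units [-0.0047  0.0071  0.0027] rows 1.0
dp now [0.0675 0.0294 0.5936]  dp after turn [0.0588 0.0232 0.5948] rows 1.4355143956820675
```

>>> apply_moves:
  dp:
    - [0.055,0.023,0]
    - [0,0,0]
    - [0,0,0.15]
    - [0,0,0.25]
    - [0,0,0.15]
    - [0,0,0]
    - [0,0,0]
  twist:
    - [-0.005,0.007,0.0025]
    - [0,0,0]
    - [0,0,0]
    - [0,0,0]
    - [0,0,0]
    - [0,0,0]
    - [0,0,0]
  jaw: [85,85,85,85,85,85,85]

```text
clock: 36.3
tcp_pos: [0.4552, 0.1179, 0.2241]
orientation: [2.748, 1.522, 0.013]
contact_force: [1.2, -0.4, 0.1]
grip_width: 0.057
```

```bash
python3 plan.py .4512 .1105 .18 57.4
```

```text
t 36.3 tcp [0.4552 0.1179 0.2241] yaw 57.97 w 57.0 F [ 1.2 -0.4  0.1] q [-0.56  0.43  0.21  2.19 -0.17  0.53  0.79]
twist units [ 0.0022 -0.0035  0.0047] rows 1.0
dp now [-0.0724  0.003   0.3671]  dp after turn [-0.0697  0.0054  0.3676] rows 0.8981241386330988
```

>>> apply_moves:
  dp:
    - [-0.065,0.005,0]
    - [0,0,0]
    - [0,0,0.1]
    - [0,0,0.12]
    - [0,0,0.06]
    - [0,0,0]
    - [0,0,0]
  twist:
    - [0.002,-0.0035,0.005]
    - [0,0,0]
    - [0,0,0]
    - [0,0,0]
    - [0,0,0]
    - [0,0,0]
    - [0,0,0]
  jaw: [85,85,85,85,85,85,85]

```text
clock: 37.0
tcp_pos: [0.4528, 0.111, 0.1915]
orientation: [2.756, 1.506, 0.01]
contact_force: [-0.6, -0.5, -0.3]
grip_width: 0.057
```

```bash
python3 plan.py .4512 .1105 .173 57.4;python3 look.py thin1 scene .4512 .1105 .02 30
```

```text
t 37.0 tcp [0.4528 0.111  0.1915] yaw 57.31 w 57.0 F [-0.6 -0.5 -0.3] q [-0.53  0.49  0.18  2.21 -0.2   0.45  0.81]
twist units [ 0.0018 -0.0024 -0.0007] rows 1.0
dp now [-0.0116 -0.0096  0.1541]  dp after turn [-0.0108 -0.0091  0.1542] rows 0.37151857592075
crop origin 246 135 scale 10.0
```

View pics/thin1.png

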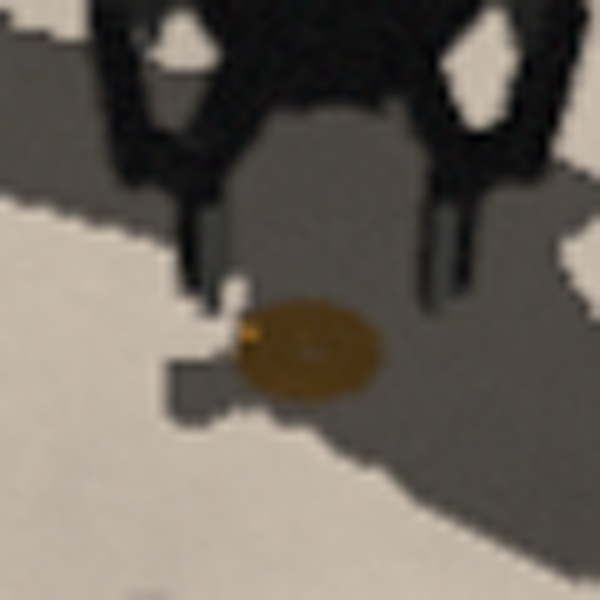

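>>> apply_moves:
  dp:
    - [-0.012,-0.008,0.06]
    - [0,0,0.06]
    - [0,0,0.025]
    - [0,0,0]
    - [0,0,0]
  twist:
    - [0.002,-0.0025,0]
    - [0,0,0]
    - [0,0,0]
    - [0,0,0]
    - [0,0,0]
  jaw: [85,85,85,85,85]

```text
clock: 37.55
tcp_pos: [0.4514, 0.1104, 0.1732]
orientation: [-2.756, -1.507, -0.0]
contact_force: [-0.0, 0.3, -0.6]
grip_width: 0.0565
```

```bash
python3 plan.py .4512 .1105 .172 57.4;python3 look.py thin2 scene .4512 .1105 .02 30
```

```text
t 37.55 tcp [0.4514 0.1104 0.1732] yaw 57.32 w 56.5 F [-0.   0.3 -0.6] q [-0.51  0.52  0.17  2.21 -0.21  0.42  0.82]
twist units [-0.     -0.0002 -0.0006] rows 1.0
dp now [-0.0006 -0.0017  0.0104]  dp after turn [-0.0005 -0.0017  0.0104] rows 0.02534481715667404
crop origin 246 135 scale 10.0
```

View pics/thin2.png

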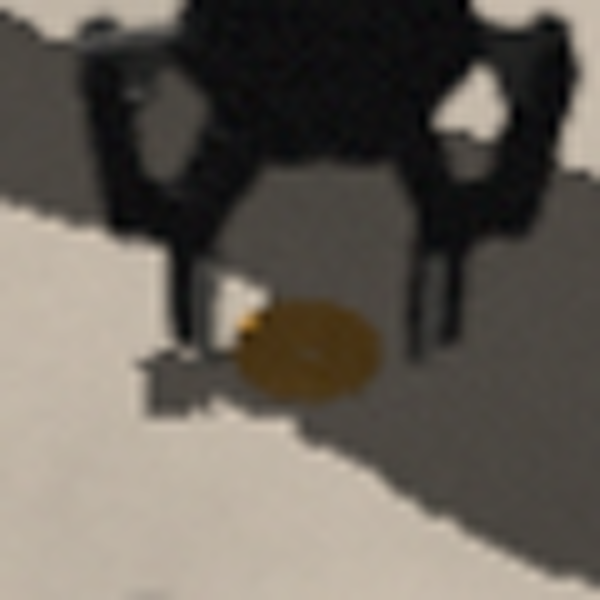

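>>> apply_moves:
  dp:
    - [0,-0.002,0.008]
    - [0,0,0]
    - [0,0,0]
    - [0,0,0]
    - [0,0,0]
    - [0,0,0]
  twist:
    - [0,0,0]
    - [0,0,0]
    - [0,0,0]
    - [0,0,0]
    - [0,0,0]
    - [0,0,0]
  jaw: [85,120,255,255,255,255]

```text
clock: 38.2
tcp_pos: [0.4514, 0.1106, 0.1731]
orientation: [-2.757, -1.507, -0.002]
contact_force: [0.2, -0.2, -0.6]
grip_width: 0.0423
```

```bash
python3 plan.py .540 .384 .3 57.4;python3 look.py thin3 scene .4512 .1105 .02 30
```

```text
t 38.2 tcp [0.4514 0.1106 0.1731] yaw 57.32 w 42.3 F [ 0.2 -0.2 -0.6] q [-0.51  0.52  0.17  2.21 -0.21  0.42  0.82]
twist units [ 0.0002 -0.0007 -0.0007] rows 1.0
dp now [ 2.3179 -0.6082 -1.0549]  dp after turn [ 2.3173 -0.6054 -1.0578] rows 6.283863338248657
crop origin 246 135 scale 10.0
```

View pics/thin3.png

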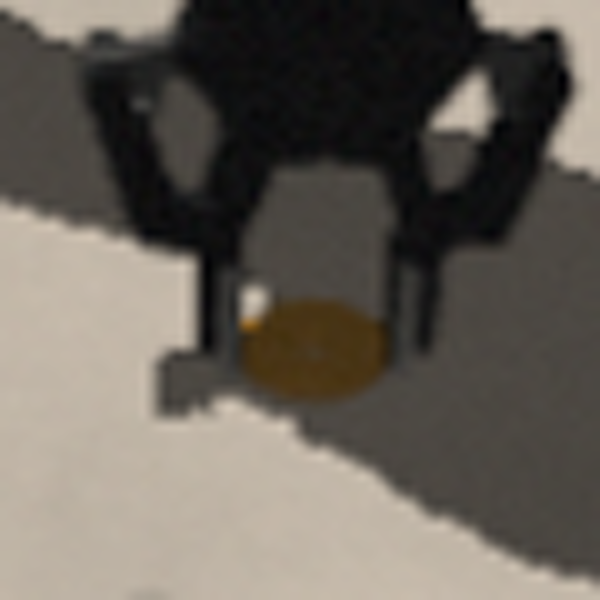

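The ring is gripped level. I'll lift and carry it to the tube.

>>> apply_moves:
  dp:
    - [0,0,-0.15]
    - [0,0,-0.25]
    - [0,0,-0.3]
    - [0,0,-0.25]
    - [0.15,-0.04,-0.05]
    - [0.33,-0.086,0]
    - [0.33,-0.086,0]
    - [0.33,-0.086,0]
    - [0.33,-0.086,0]
    - [0.33,-0.086,0]
    - [0.3,-0.08,0]
    - [0.15,-0.04,0]
    - [0.05,-0.015,0]
    - [0,0,0]
    - [0,0,0]
    - [0,0,0]
  twist:
    - [0,0,0]
    - [0,0,0]
    - [0,0,0]
    - [0,0,0]
    - [0,0,0]
    - [0,0,0]
    - [0,0,0]
    - [0,0,0]
    - [0,0,0]
    - [0,0,0]
    - [0,0,0]
    - [0,0,0]
    - [0,0,0]
    - [0,0,0]
    - [0,0,0]
    - [0,0,0]
  jaw: [255,255,255,255,255,255,255,255,255,255,255,255,255,255,255,255]

```text
clock: 39.85
tcp_pos: [0.5407, 0.3876, 0.2946]
orientation: [-2.761, -1.498, 0.009]
contact_force: [0.0, -0.7, -0.6]
grip_width: 0.0423
```

```bash
python3 plan.py .540 .384 .26 57.4
```

```text
t 39.85 tcp [0.5407 0.3876 0.2946] yaw 56.95 w 42.3 F [ 0.  -0.7 -0.6] q [-0.86  0.58  0.21  1.68 -0.15  0.9   0.4 ]
twist units [-0.0014  0.0022 -0.0037] rows 1.0
dp now [-0.0272  0.0126  0.2888]  dp after turn [-0.0286  0.0115  0.2887] rows 0.6967808274143635
```

>>> apply_moves:
  dp:
    - [-0.028,0.011,0.1]
    - [0,0,0.15]
    - [0,0,0.15]
    - [0,0,0.12]
    - [0,0,0]
    - [0,0,0]
    - [0,0,0]
  twist:
    - [-0.0015,0.002,-0.004]
    - [0,0,0]
    - [0,0,0]
    - [0,0,0]
    - [0,0,0]
    - [0,0,0]
    - [0,0,0]
  jaw: [255,255,255,255,255,255,255]

```text
clock: 40.55
tcp_pos: [0.5415, 0.3761, 0.2332]
orientation: [2.76, 1.496, 0.002]
contact_force: [0.4, 0.0, -0.5]
grip_width: 0.0424
```

```bash
python3 plan.py .540 .384 .2125 57.4
```

```text
t 40.55 tcp [0.5415 0.3761 0.2332] yaw 56.92 w 42.4 F [ 0.4  0.  -0.5] q [-0.84  0.65  0.2   1.73 -0.16  0.78  0.43]
twist units [ 0.0013  0.0001 -0.004 ] rows 1.0
dp now [ 0.0486 -0.047   0.1724]  dp after turn [ 0.049  -0.0461  0.1726] rows 0.44451925483929733
```

>>> apply_moves:
  dp:
    - [0.048,-0.045,0.03]
    - [0,0,0]
    - [0,0,0.06]
    - [0,0,0.02]
    - [0,0,0]
    - [0,0,0]
  twist:
    - [0.001,0,-0.004]
    - [0,0,0]
    - [0,0,0]
    - [0,0,0]
    - [0,0,0]
    - [0,0,0]
  jaw: [255,255,255,255,255,255]

```text
clock: 41.15
tcp_pos: [0.5404, 0.3856, 0.221]
orientation: [-2.754, -1.511, -0.006]
contact_force: [-0.1, -0.5, -1.1]
grip_width: 0.0424
```

```bash
python3 plan.py .540 .384 .2125 57.4;python3 look.py thin4 scene .540 .384 .05 30
```

```text
t 41.15 tcp [0.5404 0.3856 0.221 ] yaw 57.49 w 42.4 F [-0.1 -0.5 -1.1] q [-0.85  0.67  0.19  1.72 -0.17  0.76  0.43]
twist units [ 0.0005 -0.0016  0.0008] rows 1.0
dp now [-0.0134  0.0041  0.0705]  dp after turn [-0.0132  0.0042  0.0706] rows 0.17257087091210102
crop origin 337 112 scale 10.0
```

View pics/thin4.png

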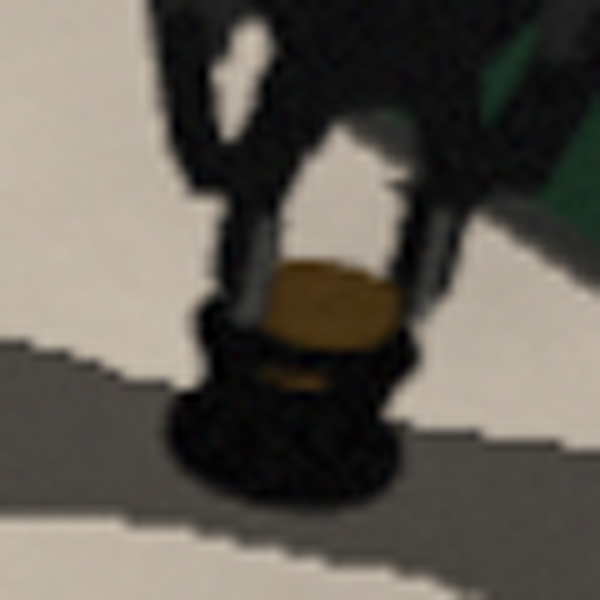

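>>> apply_moves:
  dp:
    - [-0.012,0.004,0.04]
    - [0,0,0.02]
    - [0,0,0]
    - [0,0,0]
  twist:
    - [0.0005,-0.0015,0.001]
    - [0,0,0]
    - [0,0,0]
    - [0,0,0]
  jaw: [255,255,255,255]

```text
clock: 41.6
tcp_pos: [0.5402, 0.3837, 0.2132]
orientation: [2.756, 1.507, -0.0]
contact_force: [0.7, -0.5, 0.2]
grip_width: 0.0422
```

```bash
python3 plan.py .540 .384 .212 57.4;python3 look.py thin5 scene .540 .384 .05 30
```

```text
t 41.6 tcp [0.5402 0.3837 0.2132] yaw 57.33 w 42.2 F [ 0.7 -0.5  0.2] q [-0.84  0.68  0.19  1.73 -0.17  0.75  0.43]
twist units [ 0.0001  0.0001 -0.0006] rows 1.0
dp now [ 0.0012 -0.0031  0.0098]  dp after turn [ 0.0012 -0.0031  0.0098] rows 0.024873479156746627
crop origin 337 112 scale 10.0
```

View pics/thin5.png

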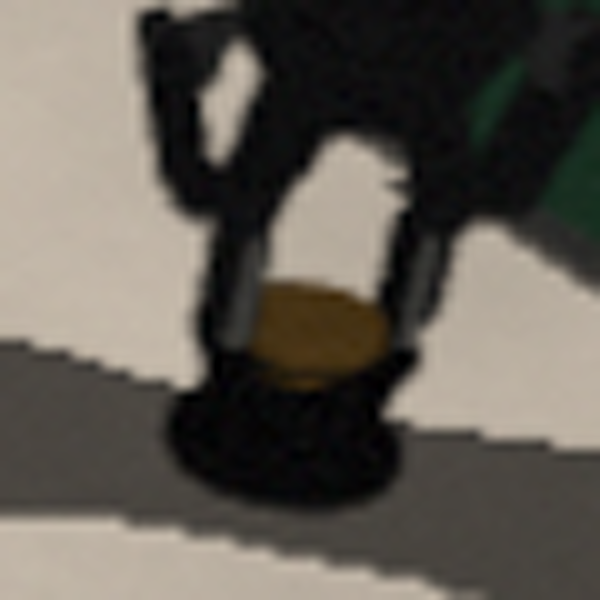

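>>> apply_moves:
  dp:
    - [0,-0.003,0.015]
    - [0,0,0]
    - [0,0,0]
    - [0,0,0]
    - [0,0,0]
    - [0,0,0]
    - [0,0,0]
    - [0,0,-0.1]
    - [0,0,-0.25]
    - [0,0,-0.25]
    - [0,0,-0.1]
    - [0,0,0]
    - [0,0,0]
  twist:
    - [0,0,0]
    - [0,0,0]
    - [0,0,0]
    - [0,0,0]
    - [0,0,0]
    - [0,0,0]
    - [0,0,0]
    - [0,0,0]
    - [0,0,0]
    - [0,0,0]
    - [0,0,0]
    - [0,0,0]
    - [0,0,0]
  jaw: [255,255,255,85,85,85,85,85,85,85,85,85,85]

```text
clock: 42.95
tcp_pos: [0.54, 0.3839, 0.3007]
orientation: [-2.756, -1.507, -0.002]
contact_force: [-0.2, 0.2, -0.4]
grip_width: 0.0572
```

```bash
python3 plan.py .540 .384 .2125 57.4;python3 look.py thin6 scene .540 .384 .05 30;python3 look.py thin6t top .540 .384 .05 30; python3 - <<'E'
import pickle
from h import *
f=pickle.load(open("thin6t.pkl","rb"))
P=cloud(dict(f,z_map=cv2.medianBlur(f["z_map"],3)))
c=f["color"].astype(int);m=(c[...,0]>c[...,2]+22)
w=np.zeros_like(m);w[172:197,83:107]=m[172:197,83:107]
v,u=np.nonzero(w);q=P[v,u];q=q[(q[:,2]>0.01)&(q[:,2]<.036)]
A=np.c_[q[:,:2]-q[:,:2].mean(0),np.ones(len(q))];s=np.linalg.lstsq(A,q[:,2],rcond=None)[0];print(len(q),s,q.min(0),q.max(0),q.mean(0))
E
```

```text
t 42.95 tcp [0.54   0.3839 0.3007] yaw 57.33 w 57.2 F [-0.2  0.2 -0.4] q [-0.86  0.57  0.21  1.69 -0.15  0.9   0.41]
twist units [ 0.0002 -0.0006 -0.0006] rows 1.0
dp now [-5.000e-04 -5.000e-04  7.347e-01]  dp after turn [ 5.000e-04 -1.000e-04  7.347e-01] rows 1.76324162454573
crop origin 337 112 scale 10.0
crop origin 60 152 scale 10.0
203 [-0.00861456 -0.01916624  0.02320387] [0.51875972 0.36423001 0.01767236] [0.56024102 0.40521641 0.02495112] [0.53888373 0.38519005 0.02320387]
```

View pics/thin6.png

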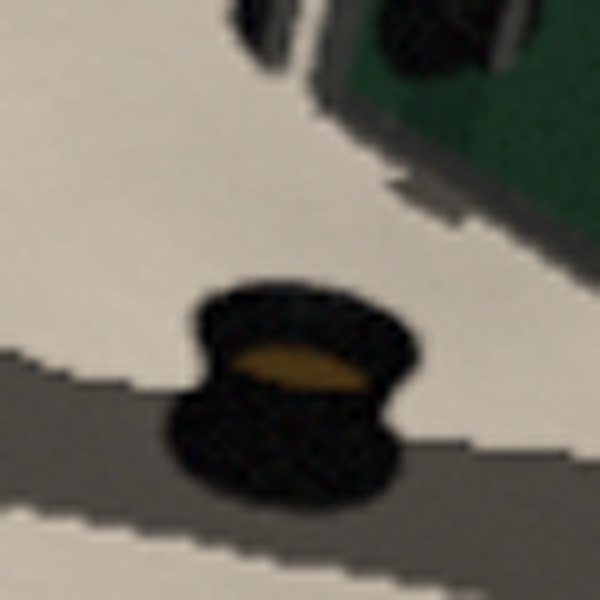

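View pics/thin6t.png

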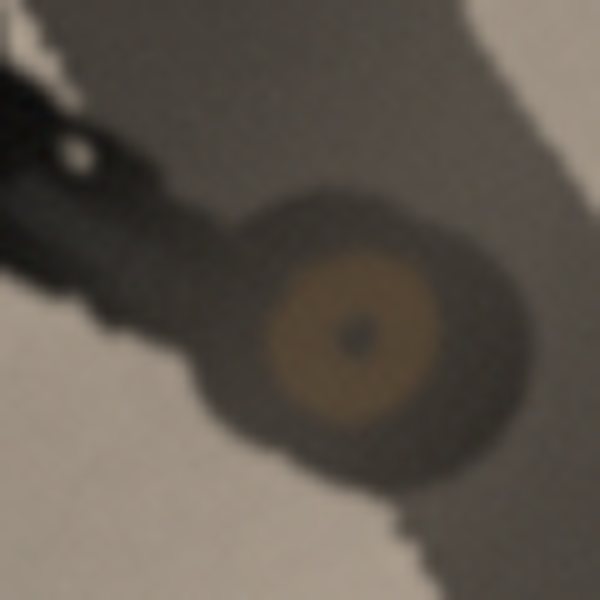

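The thin ring lies flat on the thick one. Its top is at 23 mm (24 expected), and it is within 1 mm of the axis as the top camera measures it. I'll check everything once more before handing in.

```bash
python3 - <<'E'
from bench import r
import pickle
from meas import *
d0=pickle.load(open("f0.pkl","rb"))
for n in ("top","scene"):
    f=r.grab_frame(n)
    cv2.imwrite(f"pics/fin_{n}.png",cv2.resize(f["color"][:,:,::-1],(800,600),interpolation=cv2.INTER_CUBIC))
    P=cloud(dict(f,z_map=cv2.medianBlur(f["z_map"],3)))
    for k,xy,h,lo,kind,ref in (("cell",(.6205,.196),.028,.02,"c",dict(top=(619.7,197),scene=(622.4,193.9))),("cube",(.6465,.0028),.042,.036,"r",dict(top=(645.9,3.3),scene=(647.6,1.8))),("bar",(.447,-.1025),.022,.014,"r",dict(top=(446.2,-102.4),scene=(447.8,-104))),("bottle",(.581,-.1),.048,.042,"c",dict(top=(580.6,-99.1),scene=(582.9,-101.2)))):
        uv=proj(f,(*xy,h));m=comp((heights(f)>lo)&(heights(f)<h+.02),uv)
        me=measure(f,uv,h,lo,h+.02,kind)
        q=P[cv2.erode(m.astype(np.uint8),np.ones((3,3)))>0]
        A=np.c_[q[:,:2]-q[:,:2].mean(0),np.ones(len(q))];s=np.linalg.lstsq(A,q[:,2],rcond=None)[0]
        print(n,k,me,"off",np.round(me[:2]-ref[n],1),"plane",s.round(3))
o=r.get_obs();print(o["clock"],o["contact_force"],np.abs(o["qvel"]).max())
E
```

```text
top cell [618.4 196.1  52.   54.3 359. ] off [-1.3 -0.9] plane [-0.015  0.017  0.026]
top cube [645.8   5.5  41.   39.8  54.8 242. ] off [-0.1  2.2] plane [ 0.017 -0.006  0.042]
top bar [ 448.  -103.2   26.2   83.6   72.2  350. ] off [ 1.8 -0.8] plane [-0.002  0.009  0.021]
top bottle [580.6 -99.   23.4  25.8  87. ] off [0.  0.1] plane [-0.024 -0.024  0.047]
scene cell [623.5 192.   54.1  62.8 254. ] off [ 1.1 -1.9] plane [-0.004  0.016  0.027]
scene cube [648.8   2.5  40.6  45.5  56.4 239. ] off [1.2 0.7] plane [-0.046  0.041  0.043]
scene bar [ 451.4 -106.5   26.7   92.4   72.7  226. ] off [ 3.6 -2.5] plane [-0.02  -0.006  0.022]
scene bottle [ 582.9 -101.    24.7   29.9   86. ] off [0.  0.2] plane [-0.039  0.038  0.048]
43.15 [-0.09306063 -0.59604981 -0.83446178] 0.0024034481089094204
```

View pics/fin_top.png

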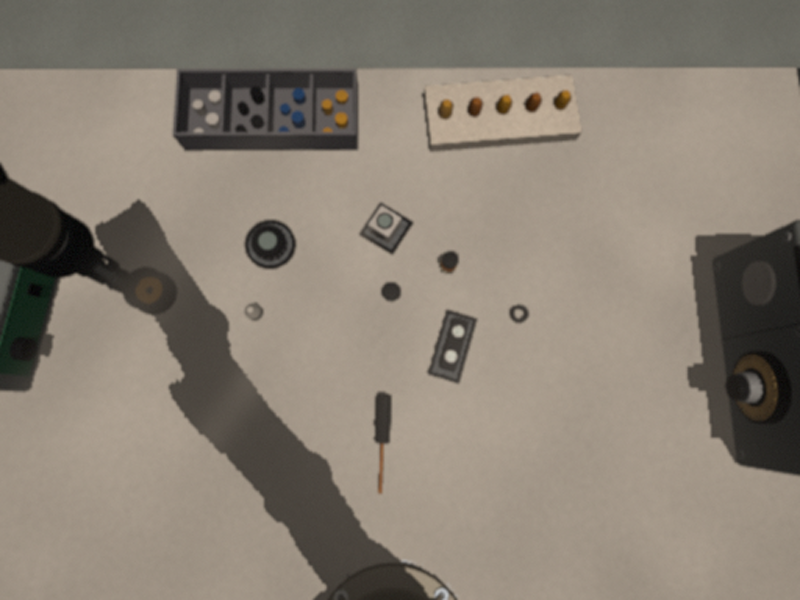

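View pics/fin_scene.png

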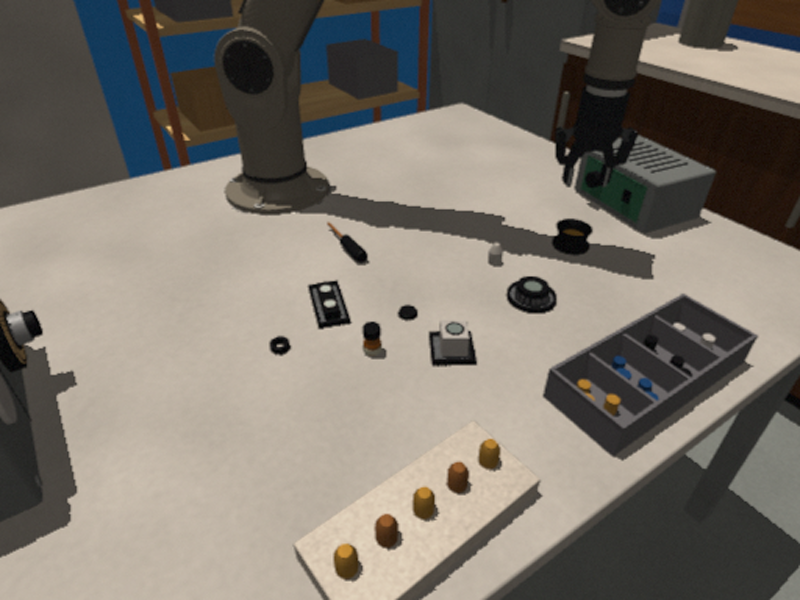

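Everything is in place, nothing is held, and the bottle still stands at (448,260) in the top view. Handing in.

```bash
python3 -c "
from bench import r
print(r.hand_in())"
```

```text
the job is handed in; nothing more can be done
None
```

I put the filter bar, lens cell and mirror cube in their trays, each set down before letting go. Then I dropped the thick ring and the thin ring into the tube and handed the job in at about 43 s. The hand-in gives no verdict, so these are my own last camera checks:

- **Trays:** the lens cell, cube and bar are 1.6, 2.2 and 2.0 mm from their tray centres in the top view. Their top heights are about right for lying on the tray floors, and the top-view tilts are about 0.02 rad or less.
- **Rings:** the thick ring's top was at about 15 mm (16 expected). The thin ring's top is at about 23 mm (24 expected), within 1 mm of the tube axis. Both tilts are about 0.02 rad.
- **Bottle and arm:** the bottle is upright and has not moved. The gripper is open, well above the tube and touching nothing.
- **Where the cameras disagree:** the scene camera puts the bar about 4 mm from its tray centre, and its noisier depth gives the cube a tilt of about 0.06 rad. Both are still within the limits, and no check failed.

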